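# Build a flow-cell stack and cap it with the turned-over end plate

## Task

Assemble the flow-cell stack: stack every cell cassette squarely on the stack base, and cap the column squarely with the end plate, gasket face down. The end plate lies gasket face up on the turning stand: slide the blade of the lifter under it and tip it over the step onto the stand's raised block, without touching the plate with the gripper until it is turned over. Finish with the lifter laid back in its place on the mat, blade the same way as before, and leave the meter, wire spool and jar alone.

Things in the scene. Friction and masses are not known exactly. Their poses are not given: they have to be found in the camera images.
- cell0_center (a point): closed cell cassette: plain grey square plastic case, 60 x 60 x 30 mm tall, about 150 g, lying flat on the bench; the point is its centre (15 mm above its underside), z up at the start. All cassettes are alike and the same on both faces, so either may be up; three to five are present (an absent one reads None)
- cell1_center (a point): closed cell cassette: plain grey square plastic case, 60 x 60 x 30 mm tall, about 150 g, lying flat on the bench; the point is its centre (15 mm above its underside), z up at the start. All cassettes are alike and the same on both faces, so either may be up; three to five are present (an absent one reads None)
- cell2_center (a point): closed cell cassette: plain grey square plastic case, 60 x 60 x 30 mm tall, about 150 g, lying flat on the bench; the point is its centre (15 mm above its underside), z up at the start. All cassettes are alike and the same on both faces, so either may be up; three to five are present (an absent one reads None)
- cell3_center (a point): closed cell cassette: plain grey square plastic case, 60 x 60 x 30 mm tall, about 150 g, lying flat on the bench; the point is its centre (15 mm above its underside), z up at the start. All cassettes are alike and the same on both faces, so either may be up; three to five are present (an absent one reads None)
- plate_center (a point): end plate: square aluminium plate 60 x 60 x 8 mm, about 80 g; one face has a black rubber gasket square and copper patch, the other is plain with two brass ports. The point is its centre, z points out of the gasket face (up at the start). At the start it lies on the rails of the turning stand, one edge 1 to 4 mm from the step and parallel to it
- stand_step (a point): turning stand, fixed to the bench (base 150 x 90 x 10 mm): middle of the top edge of its step, 65 mm above the bench, 5 mm above the rails; x is the way the plate turns over (roughly away from the robot), y runs along the step. A plate whose outer edge is raised pivots on the step; past upright it falls over onto the block
- lifter_grip (a point): lifter lying on the mat: wooden handle 86 mm long, 22 mm wide, 26 mm high, flat steel blade 32 mm wide, 3 mm thick; about 90 g. The point is in the handle, 13 mm above its underside, 40 mm behind its front end; x points along the blade to the tip, z up. The blade lies level with the handle's underside; its tip is 110 mm ahead of the point and 70 mm of it are clear of the handle
- lifter_tip (a point): middle of the front edge of the lifter's blade (mid-thickness)
- mat_mid (a point): black rubber tool mat, 240 x 170 x 4 mm, fixed on the bench at the right: the point is on its top, 20 mm behind its centre (against x), where the lifter's grip point belongs (13 mm above it) with the blade pointing along x, the mat's long way
- base_top (a point): stack base, fixed to the bench: grey foot 100 x 100 x 12 mm with a steel square 60 x 60 mm on it; the point is the centre of the steel square's top, 20 mm above the bench; x and y run along its sides. The cassettes and plate go squarely over it, any of the four ways round
- plate: the end plate, origin at the centre of its plain face
- lifter: the lifter, origin at the underside of the handle, 13 mm below its grip point
- meter: bystander: handheld meter, grey, 150 x 85 x 32 mm, beyond the work
- spool: bystander: wire spool, 68 mm across, 42 mm tall, far right
- jar: bystander: amber jar, 60 mm across, 85 mm tall, far left
- stand_mouth (a point): turning stand, outer end of the rails, at their top height (60 mm above the bench), midway between them. From here two rails 8 mm wide run 64 mm in +x to the step, with a 42 mm wide slot between them for the blade, open at this end and underneath down to 10 mm above the bench. Axes as at the step
- stand_block (a point): turning stand, centre of the top of the raised block on which the turned plate lands: 72 mm long (x, from the step), 42 mm wide (y), 65 mm above the bench. The plate overhangs it by 9 mm at both sides, so it can be grasped there across y
- cell4_center (a point): closed cell cassette: plain grey square plastic case, 60 x 60 x 30 mm tall, about 150 g, lying flat on the bench; the point is its centre (15 mm above its underside), z up at the start. All cassettes are alike and the same on both faces, so either may be up; three to five are present (an absent one reads None)

How it is judged (in metres and radians):
On the way, in this order (a step that is already met when the one before it is completed fails the run):
1. the end plate is raised on edge by the lifter (angle between plate_center's own z axis and vertical between 0.6 and 2.2 rad and contact force between lifter and plate above 0.03 N).
2. the end plate lies turned over on the stand's raised block (angle between plate_center's own z axis and vertical above 3 rad and x of plate_center in the frame of stand_step between 0 and 0.075 m and z of plate_center in the frame of stand_step between 0 and 0.012 m and linear speed of plate below 0.03 m/s), for 0.2 s.
At the end, for the whole second after the job is handed in: Present cassettes form one flat-lying column on the base, capped by the end plate gasket down, each within 6 mm and 0.12 rad of square to the base; lifter lies upright on the mat, grip point within 50 mm of its place, blade the same way; plate and lifter at rest (horizontal distance between each of cell0_center, cell1_center, cell2_center, cell3_center, cell4_center, plate_center and base_top below 0.006 m and (angle between the x axis of cell0_center and the x axis of base_top, either way round below 0.12 rad or angle between the x axis of cell0_center and the y axis of base_top, either way round below 0.12 rad) and angle between the z axis of each of cell0_center, cell1_center, cell2_center, cell3_center, cell4_center and the z axis of base_top, either way round below 0.06 rad and z of each of cell0_center, cell1_center, cell2_center, cell3_center, cell4_center in the frame of plate_center above 0.015 m and (angle between the x axis of cell1_center and the x axis of base_top, either way round below 0.12 rad or angle between the x axis of cell1_center and the y axis of base_top, either way round below 0.12 rad) and (angle between the x axis of cell2_center and the x axis of base_top, either way round below 0.12 rad or angle between the x axis of cell2_center and the y axis of base_top, either way round below 0.12 rad) and (angle between the x axis of cell3_center and the x axis of base_top, either way round below 0.12 rad or angle between the x axis of cell3_center and the y axis of base_top, either way round below 0.12 rad) and (angle between the x axis of cell4_center and the x axis of base_top, either way round below 0.12 rad or angle between the x axis of cell4_center and the y axis of base_top, either way round below 0.12 rad) and (angle between the x axis of plate_center and the x axis of base_top, either way round below 0.12 rad or angle between the x axis of plate_center and the y axis of base_top, either way round below 0.12 rad) and angle between plate_center's own z axis and vertical above 3.08 rad and linear speed of each of plate, lifter below 0.02 m/s and horizontal distance between lifter_grip and mat_mid below 0.05 m and z of lifter_grip in the frame of mat_mid between 0.008 and 0.018 m and angle between lifter_grip's own z axis and vertical below 0.1 rad and x of lifter_tip in the frame of mat_mid above 0.045 m); the robot touches nothing.
It fails at once if the gripper touches the end plate before it is turned over (contact force between the fingers and plate above 0.5 N and angle between plate_center's own z axis and vertical below 2.4 rad).
It fails at once if the meter is moved by more than 30 mm (distance of meter from where it was at the start of the episode above 0.03 m).
It fails at once if the spool is moved by more than 30 mm (distance of spool from where it was at the start of the episode above 0.03 m).
It fails at once if the jar is moved by more than 30 mm (distance of jar from where it was at the start of the episode above 0.03 m).
Of cell0, cell1, cell2, cell3, cell4 only 3 to 5 are there at a start; the rules pass over those that are not, and their reading is None.
At some moment in a run one of lifter may be knocked a few centimetres aside while the robot is not near it.
It also fails if it takes over 208 s, if anything falls off the work surface, if the arm or the gripper's body presses on something with over 40 N, if the wrist force passes 120 N, or if a joint passes its speed limit or range.

## Robot

A 6-joint arm with a two-finger parallel gripper is mounted at the origin on the work surface. World frame = base frame: x ahead of the robot, y to its left, z up, the work surface at z = 0. Lengths are in mm, angles in rad, forces in N, time in s.
With the tool pointing down it reaches from about 150 to 775 mm from the base axis. Payload 6.1 kg.
Tool frame: the origin (TCP) lies midway between the tips of the shut fingers; the grasp point (between the pads) lies 19 mm behind it; z points along the fingers, y is the line along which they close (so a half turn about z gives the same grasp; the last joint's range is limited). The gripper opens to 85 mm and grips with 20 to 120 N. Pads are 22 mm wide; open, the fingers measure 114 mm over their backs; the gripper's body (76 mm by 85 mm) begins 54 mm behind the grasp point. The pads swing forward as they close: fully open they stand 13 mm farther back than shut.
Start: joints at [1.234, 0.126, -0.04, 1.405, 0, 1.571], TCP at [173.489, 495.489, 231.295] pointing down, gripper open.
Joint ranges: [-2.72, 2.72], [-0.95, 1.95], [-1.27, 1.35], [-1.78, 2.02], [-1.46, 1.47], [-3.14, 3.14]. Speed limits (rad/s): [2.39, 2.39, 3.01, 3.14, 3.14, 3.14].

## Interface

Orientations are given as a 3x3 rotation matrix whose columns are the frame's x, y, z axes.
In Python, from bench import sensors, cams, robot gives the robot as it stands.
- The arm moves only by the tool apply_moves, never from a script. Its argument "plan" is a list of rows, each an object with "translation": the shift along the tool's x, y, z in mm, a list of three; "roll": the turn about the tool's z in rad. A call has 1 to 8 rows; each row shifts and turns the commanded pose from where the row before left it, along the tool's axes as they then stand; what a row does not reach is not made up. A row lasts 1/10 s, in which the tool goes at most 50 mm and 8.59 degrees, less where a joint would pass 70% of its speed; a pose out of reach is approached as far as the arm can. A call is refused whole if a number of a shift passes 50 or a number of a turn 0.15, either way. A call with a gripper value outside its range is refused whole. "jaw" is the finger opening in mm, from 0 to 85.4, set as the call begins (left out, the last holds). The fingers move at their own pace and stop on an object; "force" is the grip in N (left out, the last holds). Time passes only in rows, so rows that do not move let the fingers close. It gives the time, the measured TCP pose, the force, the opening and the grip force at its end, in the units of the state.
- sensors.sense(): the state, without advancing time (a new reading comes with each control period).
- cams.camera(name): name is "side" or "top"; returns a dict with "frame" (480x640x3 uint8, red, green, blue), "intrinsics" (3x3 intrinsics, pixels), "xyz" and "orientation" of the camera in the world. Camera axes: x right, y down, z forward; pixel columns grow to the right and rows downward; lengths in mm; the calibration is good to about 2 mm. A picture is of the moment at which its call begins. There is no depth.
- robot.sign_off(): hands the job in; it is judged then, once.
The state is a dict: "clock": time; "joint_pos": joint angles; "qd": joint speeds; "joint_efforts": joint torques, N m; "tool_pos": TCP position; "eef_rot": TCP orientation; "wrist_force": force on the tool from outside, world axes, zero at the start; "wrist_torque": the same for the moment, N m; "gripper_width": opening from 0.0 (shut) to 1.0 (fully open); "gripper_force": force on a finger pad.
Only numpy, scipy, OpenCV 4.12 (cv2) and the standard library are available. Lean on these libraries where they do the work, as an engineer would, in place of code of your own. Each camera call takes 0.05 s, during which the arm holds its last target. There are 200 camera calls.

## Working session

There is one attempt and no reset: what is moved stays moved. The work goes in short steps, Python scripts to look and compute and a tool call to move; the robot and the scene stay as the last step left them, time stands still between calls to the robot, and variables do not carry over. Pictures are saved under pics/ and viewed, at most 14 in all, crops included, and the job is handed in when it is done.

Besides the shell and the picture viewer there is one more tool, called after "Emit:" as a command line: name --argument value ..., lists and objects as JSON in quotes. apply_moves: Moves the arm, as the interface text tells. Its arguments: {"type":"object","properties":{"plan":{"type":"array","items":{"type":"object","properties":{"translation":{"type":"array","items":{"type":"number"}},"roll":{"type":"number"}}}},"jaw":{"type":"number"},"force":{"type":"number"}},"required":["plan"]}

```bash
ls; mkdir -p pics
python3 - <<'E'
from bench import sensors,cams
import cv2,json,numpy as np
for n in("top","side"):
    c=cams.camera(n); cv2.imwrite(f"pics/{n}0.png",c["frame"][:,:,::-1]); print(n,c["intrinsics"],c["xyz"],c["orientation"])
print(sensors.sense())
E
```

```text
pics
top [[563.48828109   0.         319.12335647]
 [  0.         563.48828109 230.69226478]
 [  0.           0.           1.        ]] [ 463.95551343   11.16864802 1428.9986219 ] [[-0.01638187 -0.99412325  0.10700749]
 [-0.99977984  0.01488303 -0.01479051]
 [ 0.013111   -0.10722623 -0.9941482 ]]
side [[616.96033507   0.         323.79873813]
 [  0.         616.96033507 236.8669888 ]
 [  0.           0.           1.        ]] [   4.12923833 -953.35699834 1228.67781497] [[ 0.83397169 -0.410194    0.36909634]
 [-0.55153474 -0.59862042  0.58091568]
 [-0.01733952 -0.68803668 -0.72546872]]
{'clock': 0.1, 'joint_pos': array([ 1.23399388e+00,  1.26301258e-01, -4.05033736e-02,  1.40537377e+00,
       -1.14317980e-05,  1.57081606e+00]), 'qd': array([-0.00134107, -0.00078476,  0.00184855, -0.00055796, -0.00025585,
       -0.00033604]), 'joint_efforts': array([ 8.60599193e-04, -4.36901307e+01,  3.53605199e+01,  1.36192620e-02,
        1.58400685e-04, -6.13774247e-06]), 'tool_pos': array([173.38229646, 495.16507651, 230.61765519]), 'eef_rot': array([[-9.43809670e-01,  3.30489196e-01, -4.45945172e-04],
       [ 3.30489496e-01,  9.43808763e-01, -1.30820018e-03],
       [-1.14590659e-05, -1.38207218e-03, -9.99999045e-01]]), 'wrist_force': array([-0.76323591, -0.71317407, -0.61938014]), 'wrist_torque': array([-0.03318478,  0.00579992, -0.04354756]), 'gripper_force': 0.0, 'gripper_width': 0.995023280244533}
```

View pics/top0.png

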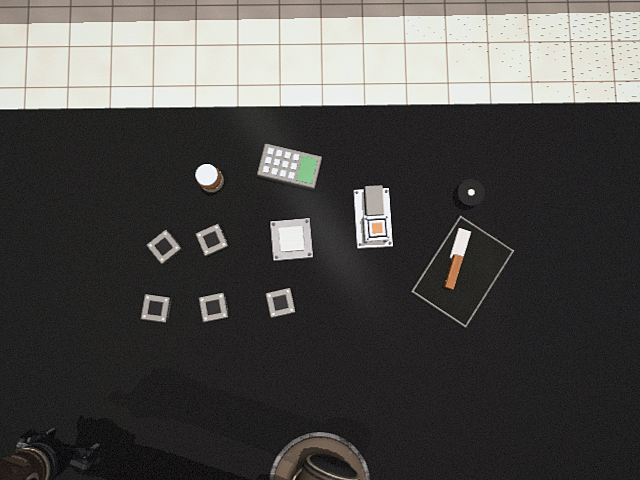

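View pics/side0.png

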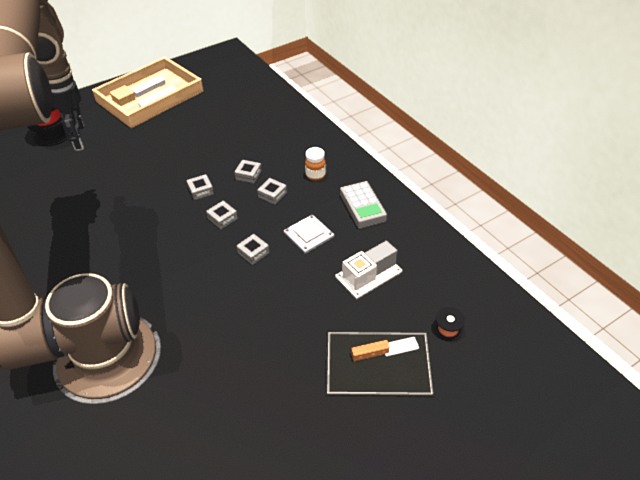

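The top view shows 5 cassettes at px (163,247), (211,240), (155,308), (213,307) and (280,302). The base is at (291,240), the stand at (374,217) with the plate at its robot-side end, the mat around (463,271), and the lifter from (450,288) to (462,230), turned relative to the mat. The side view agrees.

Run:
```python
import cv2
t=cv2.imread("pics/top0.png"); s=cv2.imread("pics/side0.png")
a=cv2.resize(t[175:260,345:402],None,fx=6.5,fy=6.5,interpolation=cv2.INTER_CUBIC)
b=cv2.resize(s[230:300,325:410],None,fx=4.9,fy=4.9,interpolation=cv2.INTER_CUBIC)
b=cv2.copyMakeBorder(b,0,a.shape[0]-b.shape[0],0,0,cv2.BORDER_CONSTANT)
cv2.imwrite("pics/c1.png",cv2.hconcat([a,b]));print(a.shape,b.shape)
cv2.imwrite("pics/c2.png",cv2.resize(t[210:335,135:335],None,fx=4,fy=4,interpolation=cv2.INTER_CUBIC))
```

```text
(552, 370, 3) (552, 417, 3)
```

View pics/c1.png

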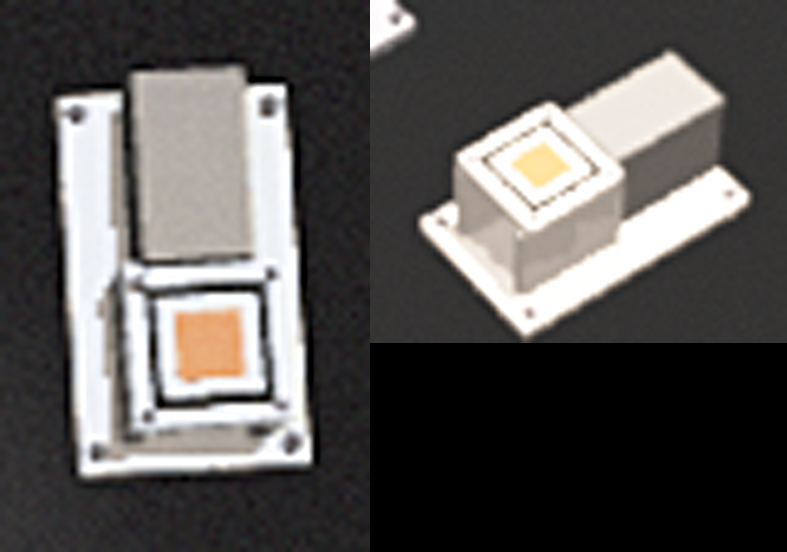

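View pics/c2.png

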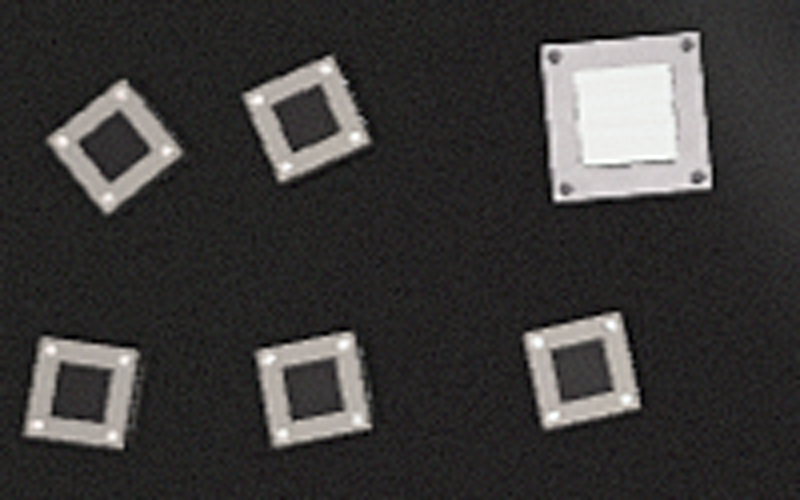

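Each cassette shows a black square window in its top face. The block top is a clean grey rectangle, and the copper patch marks the plate centre. These are what I'll measure.

```bash
cat > h.py <<'E'
import cv2, numpy as np
from bench import sensors, cams
def look(n):
    c=cams.camera(n); c["frame"]=c["frame"].copy(); return c
def plane(c,uv,z):
    uv=np.atleast_2d(np.asarray(uv,float)); d=np.c_[uv,np.ones(len(uv))]@np.linalg.inv(c["intrinsics"]).T@np.array(c["orientation"]).T
    o=np.array(c["xyz"]); return o+d*((z-o[2])/d[:,2])[:,None]
def project(c,p):
    q=(np.atleast_2d(p)-np.array(c["xyz"]))@np.array(c["orientation"]); q=q@np.array(c["intrinsics"]).T; return q[:,:2]/q[:,2:]
def tri(c1,u1,c2,u2):
    a,b=[plane(c,u,0)[0] for c,u in((c1,u1),(c2,u2))]; o1,o2=np.array(c1["xyz"]),np.array(c2["xyz"])
    d1,d2=a-o1,b-o2; s=np.linalg.lstsq(np.c_[d1,-d2],o2-o1,rcond=None)[0]; p,q=o1+s[0]*d1,o2+s[1]*d2
    return (p+q)/2,np.linalg.norm(p-q)
def blobs(mask,amin,amax=1e9,up=1):
    cs,_=cv2.findContours(mask.astype(np.uint8),cv2.RETR_LIST,cv2.CHAIN_APPROX_NONE)
    return [k for k in cs if amin<=cv2.contourArea(k)<=amax]
def cen(k):
    m=cv2.moments(k); return np.array([m["m10"],m["m01"]])/m["m00"]
def hsv(c): return cv2.cvtColor(c["frame"],cv2.COLOR_RGB2HSV).astype(int)
def rect(c,k,z):
    """world centre, sizes and direction (deg, long side, mod 180) of a flat rectangle at height z"""
    w=plane(c,k.reshape(-1,2),z)[:,:2].astype(np.float32); r=cv2.minAreaRect(w); b=cv2.boxPoints(r)
    e=[b[1]-b[0],b[2]-b[1]]; e=max(e,key=np.linalg.norm); m=plane(c,cen(k),z)[0,:2]
    return m.round(1),np.round(r[0],1),np.round(sorted(r[1]),1),round(np.degrees(np.arctan2(e[1],e[0]))%180,1)
E
python3 - <<'E'
from h import *
import pickle
T,S=look("top"),look("side"); pickle.dump((T,S),open("a.pkl","wb"))
for n,c in(("T",T),("S",S)):
    H=hsv(c); h,s,v=H[...,0],H[...,1],H[...,2]
    reg=np.zeros(v.shape,bool)
    if n=="T": reg[130:340,130:530]=1
    else: reg[140:400,180:470]=1
    print(n,"bright v>90 low sat")
    for k in blobs((v>90)&(s<70)&reg,60): print("  b",cen(k).round(1),cv2.contourArea(k),rect(c,k,30))
    for k in blobs((v>90)&(s>=90)&reg,20): print("  o",cen(k).round(1),cv2.contourArea(k),c["frame"][tuple(cen(k).astype(int)[::-1])],rect(c,k,30))
    for k in blobs((v>232)&(s<70)&reg,60): print("  w",cen(k).round(1),cv2.contourArea(k),rect(c,k,20))
E
```

```text
T bright v>90 low sat
  b [212.9 306.9] 199.0 (array([430.3, 254.3]), array([430.4, 255. ]), array([37.2, 37.3]), np.float32(101.5))
  b [154.7 307.7] 204.0 (array([430.7, 396.5]), array([430.8, 396.5]), array([36.3, 38.4]), np.float32(171.2))
  b [280.  302.1] 194.0 (array([439.2,  89.5]), array([439.3,  89.4]), array([36.1, 36.6]), np.float32(11.5))
  b [154.9 307.7] 584.5 (array([430.6, 396.1]), array([430.7, 396.2]), array([60.9, 61.4]), np.float32(81.2))
  b [213.  306.8] 594.0 (array([430.5, 254.1]), array([430.7, 253.4]), array([61.4, 64.1]), np.float32(100.4))
  b [280.1 302.2] 587.0 (array([439. ,  89.4]), array([439.1,  89.4]), array([61.3, 62.1]), np.float32(101.8))
  b [163.1 246.3] 194.5 (array([581.4, 377.9]), array([581.5, 377.8]), array([36.2, 36.6]), np.float32(128.7))
  b [211.1 239.2] 195.0 (array([597.3, 259.3]), array([597.2, 259.3]), array([36.9, 37. ]), np.float32(23.2))
  b [163.3 246.2] 573.5 (array([581.6, 377.6]), array([582.1, 377.2]), array([61.4, 61.9]), np.float32(128.7))
  b [460.3 242.1] 335.0 (array([ 580.5, -362.3]), array([ 575.9, -361.4]), array([
[... 7240 characters left out ...]
 , 97.5]), np.float32(179.7))
  w [247.3 167.3] 124.5 (array([587.9, 388.5]), array([588.1, 388.9]), array([42.7, 48.9]), np.float32(37.6))
  w [247.1 167.3] 198.5 (array([587.5, 388.5]), array([588.3, 388.4]), array([57.1, 57.4]), np.float32(127.8))
  w [413.9 163.4] 72.5 (array([1013.7,  116.1]), array([1018.4,  123. ]), array([48. , 76.4]), np.float32(23.4))
  w [314.5 153.1] 164.0 (array([792.9, 329.5]), array([793.1, 330.1]), array([52.9, 59.2]), np.float32(56.6))
  w [460.4 146.6] 257.0 (array([1184.1,   97.2]), array([1165.5,   97.5]), array([80.8, 99.5]), np.float32(47.3))
  w [420.  175.3] 3751.5 (array([994. ,  63.2]), array([1014.7,   48.4]), array([166., 526.]), np.float32(90.0))
```

Run:
```python
from h import *
import pickle
T,S=pickle.load(open("a.pkl","rb"))
print("plate",tri(T,[376.55,227.55],S,[359.25,263.2]), plane(T,[376.55,227.55],68),plane(S,[359.25,263.2],68))
for n,c,lo,hi,box in(("T",T,130,200,(180,222,360,388)),("S",S,215,240,(236,275,355,400))):
    v=hsv(c)[...,2]; m=np.zeros(v.shape,bool); y0,y1,x0,x1=box; m[y0:y1,x0:x1]=1
    mm=cv2.morphologyEx(((v>lo)&(v<hi)&m).astype(np.uint8),cv2.MORPH_OPEN,np.ones((3,3)))
    for k in blobs(mm,80): print("block",n,cen(k).round(1),cv2.contourArea(k),rect(c,k,65), v[tuple(cen(k).astype(int)[::-1])])
    H=hsv(c);v,s=H[...,2],H[...,1]
    for k in blobs((v>90)&(s<70),900,7000):
        x=cen(k)
        if c is T and x[1]>150 or c is S and x[1]>200 and x[1]<400:
            for z in(4,12): print(n,z,rect(c,k,z))
# side view, plate top outline (white top face) and base square
for nm,p in(("base",[597.4,61.1,20]),("mat",[0,0,0])): print(nm,project(S,p).round(1))
# lifter axis: blade & handle
for c,n in((T,"T"),(S,"S")):
    H=hsv(c);h,s,v=H[...,0],H[...,1],H[...,2]
    ko=[k for k in blobs((v>90)&(s>=90),250,700) if cen(k)[1]>230][0]
    kb=[k for k in blobs((v>200)&(s<70),200,600) if (450<cen(k)[0]<475 if n=="T" else cen(k)[1]>330)][0]
    print(n,"handle z30",rect(c,ko,30),"z17",rect(c,ko,17),"blade z7",rect(c,kb,7))
```

```text
plate (array([ 616.65412994, -149.28111073,   68.50378772]), np.float64(1.475406798573859)) [[ 616.0494724  -148.99376874   68.        ]] [[ 617.62793694 -149.18814677   68.        ]]
block T [374.1 199.9] 424.5 (array([ 684.8, -145.1]), array([ 685., -145.]), array([40.8, 70.4]), np.float32(2.4)) 180
T 4 (array([ 509.5, -371.5]), array([ 510.7, -372. ]), array([158. , 228.6]), np.float32(145.4))
T 12 (array([ 509.2, -369.3]), array([ 510.4, -369.9]), array([157.1, 227.3]), np.float32(145.4))
T 4 (array([597.3,  61.6]), array([597.4,  61.7]), array([101.2, 101.5]), np.float32(94.3))
T 12 (array([596.5,  61.3]), array([596.7,  61.4]), array([100.6, 100.9]), np.float32(94.3))
T 4 (array([ 509.4, -371.1]), array([ 510.4, -371.5]), array([163.3, 233.2]), np.float32(145.4))
T 12 (array([ 509.2, -369. ]), array([ 510.2, -369.3]), array([162.4, 231.9]), np.float32(145.4))
T 4 (array([ 649.2, -147.7]), array([ 653. , -146.9]), array([ 92. , 160.1]), np.float32(2.1))
T 12 (array([ 648.2, -146.8]), array([ 651.9, -146. ]), array([ 91.5, 159.2]), np.float32(2.1))
T 4 (array([787.8,  64.3]), arr
[... 1431 characters left out ...]
array([791.5,  68.6]), array([ 92.2, 178.4]), np.float32(73.6))
base [[307.8 229.9]]
mat [[106.7 355. ]]
T handle z30 (array([ 507.4, -342.3]), array([ 508. , -341.8]), array([25.7, 85.3]), np.float32(159.2)) z17 (array([ 507.8, -345.6]), array([ 508.4, -345. ]), array([26. , 86.1]), np.float32(159.2)) blade z7 (array([ 583. , -369.5]), array([ 577.7, -367.8]), array([31., 78.]), np.float32(160.9))
S handle z30 (array([ 504.6, -348.3]), array([ 506.3, -348.9]), array([38.6, 91.9]), np.float32(160.8)) z17 (array([ 510. , -341.8]), array([ 511.8, -342.4]), array([39. , 92.9]), np.float32(160.8)) blade z7 (array([ 583.6, -370.1]), array([ 579.2, -367.7]), array([35. , 81.6]), np.float32(160.7))
```

Emit:
apply_moves --plan '[{"translation":[-31.4,-35.8,4]},{"translation":[-31.4,-35.8,4]},{"translation":[-31.4,-35.8,4]},{"translation":[-31.4,-35.8,4]},{"translation":[-31.4,-35.8,4]},{"translation":[-31.4,-35.8,4]},{"translation":[-31.4,-35.8,4]},{"translation":[-31.4,-35.8,4]}]' --jaw 60

```text
invalid input
```

Emit:
apply_moves --plan '[{"translation":[-31.4,-35.8,4]},{"translation":[-31.4,-35.8,4]},{"translation":[-31.4,-35.8,4]},{"translation":[-31.4,-35.8,4]},{"translation":[-31.4,-35.8,4]},{"translation":[-31.4,-35.8,4]},{"translation":[0,0,0]}]'

```text
invalid input
```

```bash
cat >> h.py <<'E'
def lifter(zoff=0):
    out=[]
    for n in("top","side"):
        c=look(n); H=hsv(c); s,v=H[...,1],H[...,2]
        ok=lambda k,a,b: (lambda w: 350<w[0]<700 and -520<w[1]<-230)(plane(c,cen(k),10)[0])
        ko=[k for k in blobs((v>90)&(s>=90),150,800) if ok(k,0,0)]
        kb=[k for k in blobs((v>200)&(s<70),150,700) if ok(k,0,0)]
        for k in ko: out.append((n,"handle",rect(c,k,30)))
        for k in kb: out.append((n,"blade",rect(c,k,7)))
    for o in out: print(o)
def to(x,y,z,yaw=None,n=None):
    """rows to reach a point; yaw (deg) of tool y axis, mod 180"""
    s=sensors.sense(); R=np.array(s["eef_rot"]); p=np.array(s["tool_pos"]); d=R.T@(np.array([x,y,z])-p)
    cy=np.degrees(np.arctan2(R[1,1],R[0,1])); r=0 if yaw is None else -((yaw-cy+90)%180-90)
    n=n or int(np.ceil(np.linalg.norm(d)/47)); print("at",p.round(1),"yaw",round(cy,1),"j",np.array(s["joint_pos"]).round(2),"F",np.array(s["wrist_force"]).round(1),"w",round(s["gripper_width"]*85.4,1),"t",s["clock"])
    print(f"to {x,y,z}: total {d.round(1)} rows {n} x {(d/n).round(2)}  roll {np.radians(r):.3f}")
E
python3 -c "
from h import *
lifter(); to(511.5,-344.1,100,70.2)"
```

```text
('top', 'handle', (array([ 507.3, -342.2]), array([ 508. , -341.1]), array([25.8, 85.5]), np.float32(160.5)))
('top', 'blade', (array([ 583. , -369.5]), array([ 577.6, -367.9]), array([30.9, 78. ]), np.float32(160.6)))
('side', 'handle', (array([ 504.5, -348.2]), array([ 506.7, -349. ]), array([38.7, 91.2]), np.float32(160.8)))
('side', 'blade', (array([ 583.6, -370.1]), array([ 579.2, -367.7]), array([35. , 81.6]), np.float32(160.7)))
at [173.4 495.4 231. ] yaw 70.7 j [ 1.23  0.13 -0.04  1.41 -0.    1.57] F [ 0.2  0.3 -1.4] w 85.3 t 0.3
to (511.5, -344.1, 100): total [-596.5 -680.5  131.4] rows 20 x [-29.83 -34.02   6.57]  roll 0.009
```

Invalid input: probably each row needs "roll" as well.

Emit:
apply_moves --plan '[{"translation":[-30,-34,4],"roll":0},{"translation":[-30,-34,4],"roll":0},{"translation":[-30,-34,4],"roll":0},{"translation":[-30,-34,4],"roll":0},{"translation":[-30,-34,4],"roll":0},{"translation":[-30,-34,4],"roll":0},{"translation":[-30,-34,4],"roll":0},{"translation":[-30,-34,4],"roll":0}]' --jaw 60

```text
clock: 1.1
tool_pos: [310.3, 157.8, 199.3]
eef_rot: [[-0.944, 0.33, 0.001], [0.33, 0.944, 0.0], [-0.001, 0.001, -1.0]]
wrist_force: [1.7, -0.1, -0.5]
gripper_width: 0.703
gripper_force: 0.0
```

Emit:
apply_moves --plan '[{"translation":[-30,-34,6],"roll":0},{"translation":[-30,-34,6],"roll":0},{"translation":[-30,-34,6],"roll":0},{"translation":[-30,-34,6],"roll":0},{"translation":[-30,-34,6],"roll":0},{"translation":[-30,-34,6],"roll":0},{"translation":[-30,-34,6],"roll":0},{"translation":[-30,-34,6],"roll":0}]'

```text
clock: 1.9
tool_pos: [447.1, -178.6, 151.1]
eef_rot: [[-0.944, 0.331, 0.0], [0.331, 0.944, 0.0], [-0.0, 0.0, -1.0]]
wrist_force: [0.9, 0.3, 0.4]
gripper_width: 0.704
gripper_force: 0.0
```

Emit:
apply_moves --plan '[{"translation":[-30,-34,6],"roll":0.009},{"translation":[-30,-34,6],"roll":0},{"translation":[-30,-34,6],"roll":0},{"translation":[-26,-34,6],"roll":0},{"translation":[0,0,0],"roll":0},{"translation":[0,0,0],"roll":0}]'

```text
clock: 2.5
tool_pos: [509.7, -344.2, 126.2]
eef_rot: [[-0.94, 0.34, -0.002], [0.34, 0.94, 0.001], [0.002, 0.001, -1.0]]
wrist_force: [0.5, -0.3, -0.1]
gripper_width: 0.703
gripper_force: 0.0
```

```bash
python3 -c "
from h import *
lifter(); to(511.5,-344.1,5,70.2)"
```

```text
('top', 'blade', (array([ 583.7, -370. ]), array([ 583.7, -369.9]), array([31. , 65.1]), np.float32(160.6)))
('side', 'handle', (array([ 504.7, -348.8]), array([ 506.6, -349.3]), array([38. , 91.2]), np.float32(160.8)))
('side', 'blade', (array([ 583.8, -370.1]), array([ 579.3, -367.8]), array([34.9, 81.5]), np.float32(160.4)))
at [ 509.8 -342.9  127.4] yaw 70.2 j [-0.59  0.31 -0.03  1.23  0.   -0.25] F [0.9 0.4 0. ] w 60.2 t 2.6
to (511.5, -344.1, 5): total [ -2.1  -0.6 122.4] rows 3 x [-0.69 -0.2  40.79]  roll 0.000
```

Emit:
apply_moves --plan '[{"translation":[-2,-1,40],"roll":0},{"translation":[0,0,40],"roll":0},{"translation":[0,0,26],"roll":0},{"translation":[0,0,14],"roll":0},{"translation":[0,0,0],"roll":0},{"translation":[0,0,0],"roll":0}]'

```text
clock: 3.2
tool_pos: [512.4, -345.2, 8.9]
eef_rot: [[-0.941, 0.338, 0.002], [0.338, 0.941, -0.001], [-0.002, -0.0, -1.0]]
wrist_force: [-0.2, -0.4, 0.8]
gripper_width: 0.702
gripper_force: 0.0
```

Emit:
apply_moves --plan '[{"translation":[0,0,0],"roll":0},{"translation":[0,0,0],"roll":0},{"translation":[0,0,0],"roll":0},{"translation":[0,0,0],"roll":0},{"translation":[0,0,0],"roll":0},{"translation":[0,0,0],"roll":0}]' --jaw 10 --force 80

```text
clock: 3.8
tool_pos: [512.6, -345.9, 9.0]
eef_rot: [[-0.941, 0.339, 0.002], [0.339, 0.941, -0.001], [-0.003, -0.0, -1.0]]
wrist_force: [0.0, 1.4, 7.1]
gripper_width: 0.237
gripper_force: 79.9
```

Emit:
apply_moves --plan '[{"translation":[0,0,-10],"roll":0},{"translation":[0,0,-40],"roll":0},{"translation":[0,0,-30],"roll":-0.096},{"translation":[0,0,-30],"roll":-0.096},{"translation":[0,0,0],"roll":-0.096},{"translation":[0,0,0],"roll":-0.096},{"translation":[0,0,0],"roll":0},{"translation":[0,0,0],"roll":0}]'

```text
clock: 4.6
tool_pos: [511.5, -345.3, 117.4]
eef_rot: [[-0.999, -0.036, -0.0], [-0.036, 0.999, 0.0], [0.0, 0.0, -1.0]]
wrist_force: [0.8, -0.1, -2.1]
gripper_width: 0.237
gripper_force: 78.8
```

```bash
python3 -c "
from h import *
to(451.5,-154.8,117,92.2)"
```

```text
at [ 511.5 -345.3  117.4] yaw 92.1 j [-0.59  0.32 -0.04  1.21 -0.   -0.63] F [ 0.8 -0.1 -2.1] w 20.3 t 4.6
to (451.5, -154.8, 117): total [ 53.2 192.5   0.5] rows 5 x [10.63 38.5   0.09]  roll -0.003
```

Emit:
apply_moves --plan '[{"translation":[10.6,38.5,0],"roll":-0.002},{"translation":[10.6,38.5,0],"roll":0},{"translation":[10.6,38.5,0],"roll":0},{"translation":[10.6,38.5,0],"roll":0},{"translation":[10.8,38.5,0],"roll":0},{"translation":[0,0,0],"roll":0},{"translation":[0,0,0],"roll":0}]'

```text
clock: 5.3
tool_pos: [450.8, -154.5, 117.6]
eef_rot: [[-0.999, -0.04, 0.001], [-0.04, 0.999, -0.0], [-0.001, -0.0, -1.0]]
wrist_force: [0.7, 0.5, -0.6]
gripper_width: 0.239
gripper_force: 78.9
```

Run:
```python
from h import *
s=sensors.sense(); p=s["tool_pos"]; print(p.round(1)); z=p[2]-2
ax=np.array([1,.0384]);
ims=[]
for n in("top","side"):
    c=look(n); H=hsv(c); v,sa=H[...,2],H[...,1]
    u=project(c,[p[0]+70,p[1]+3,z])[0].astype(int); ims.append((c,u))
    for k in blobs((v>150)&(sa<70),60,900):
        if np.hypot(*(cen(k)-u))<30:
            w=plane(c,k.reshape(-1,2),z); print(n,rect(c,k,z),"tip x",w[:,0].max().round(1))
    cv2.imwrite(f"/tmp/{n}.png",cv2.resize(c["frame"][u[1]-45:u[1]+45,u[0]-50:u[0]+50,::-1],None,fx=4,fy=4,interpolation=cv2.INTER_CUBIC))
cv2.imwrite("pics/d1.png",cv2.hconcat([cv2.imread("/tmp/top.png"),cv2.imread("/tmp/side.png")]))
```

```text
[ 450.8 -154.5  117.6]
top (array([ 524.9, -150.2]), array([ 520.2, -151.5]), array([32.9, 76.9]), np.float32(2.9)) tip x 558.0
```

View pics/d1.png

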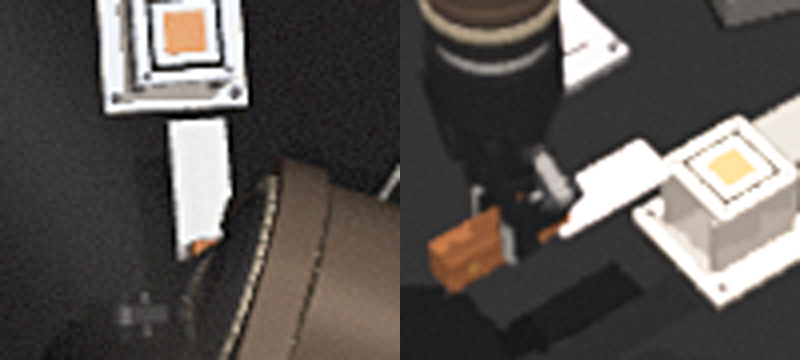

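The left crop shows the blade just short of the stand, with its tip's front edge at (198,121). The right crop shows the tip edge at about (250,152) in its own frame, and the blade lines up with the slot. I'll triangulate the tip to check height and level.

Run:
```python
from h import *
p=np.array([450.8,-154.5,117.6]); T,S=look("top"),look("side")
q=[p[0]+70,p[1]+3,p[2]-2]
uT=project(T,q)[0].astype(int)-[50,45]; uS=project(S,q)[0].astype(int)-[50,45]
print(tri(T,uT+np.array([198,121])/4-.4,S,uS+np.array([250,152])/4-.4), project(S,[558.5,-150.4,114]), uS)
to(461.5,-154.4,57,92.2)
```

```text
(array([ 557.32262006, -149.71840154,  117.27582903]), np.float64(1.5143370845848594)) [[339.97555951 261.41364534]] [277 223]
at [ 451.3 -155.9  117.2] yaw 92.2 j [-0.33  0.06 -0.36  1.15 -0.   -0.37] F [-0.3 -0.6 -1.8] w 20.4 t 5.5
to (461.5, -154.4, 57): total [-10.3   1.2  60.2] rows 2 x [-5.14  0.58 30.11]  roll 0.000
```

Emit:
apply_moves --plan '[{"translation":[0,0,32],"roll":0},{"translation":[0,0,32],"roll":0},{"translation":[-10,0,0],"roll":0},{"translation":[-10,0,0],"roll":0},{"translation":[-8,0,0],"roll":0},{"translation":[0,0,0],"roll":0}]'

```text
clock: 6.1
tool_pos: [481.7, -154.6, 55.0]
eef_rot: [[-0.999, -0.04, 0.003], [-0.04, 0.999, -0.001], [-0.003, -0.001, -1.0]]
wrist_force: [-0.3, -0.5, -0.3]
gripper_width: 0.236
gripper_force: 78.9
```

Emit:
apply_moves --plan '[{"translation":[-7,0,0],"roll":0},{"translation":[-7,0,0],"roll":0},{"translation":[-7,0,0],"roll":0},{"translation":[0,0,0],"roll":0},{"translation":[0,0,0],"roll":0}]'

```text
clock: 6.6
tool_pos: [499.8, -153.0, 53.2]
eef_rot: [[-0.999, -0.04, -0.0], [-0.04, 0.999, 0.0], [0.0, 0.0, -1.0]]
wrist_force: [0.8, 0.4, -0.3]
gripper_width: 0.236
gripper_force: 78.9
```

Run:
```python
from h import *
to(499.5,-153.2,53,92.2)
a=[]
for n,g in(("top",[600,-150,60]),("side",[600,-150,60])):
    c=look(n); u=project(c,g)[0].astype(int)
    a.append(cv2.resize(c["frame"][u[1]-45:u[1]+45,u[0]-50:u[0]+50,::-1],None,fx=4,fy=4,interpolation=cv2.INTER_CUBIC))
cv2.imwrite("pics/d2.png",cv2.hconcat(a))
```

```text
at [ 499.8 -153.    53.2] yaw 92.3 j [-0.3   0.18 -0.37  1.02 -0.   -0.34] F [ 0.8  0.4 -0.3] w 20.2 t 6.6
to (499.5, -153.2, 53): total [ 0.3 -0.2  0.2] rows 1 x [ 0.34 -0.18  0.19]  roll 0.002
```

View pics/d2.png

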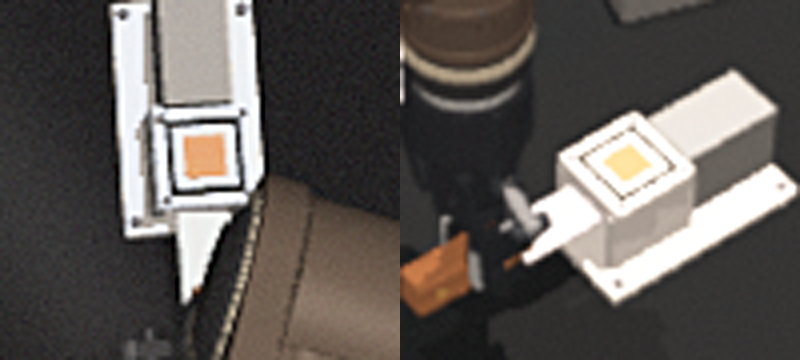

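The blade runs square into the slot under the outer part of the plate: blade edges at (178–230, 215) in the left crop, with no contact force. Starting the tip-over arc.

Emit:
apply_moves --plan '[{"translation":[0,0,-5],"roll":0},{"translation":[0,0,-5],"roll":0},{"translation":[0,0,-6],"roll":0},{"translation":[-1,0,-6],"roll":0},{"translation":[-2,0,-6.5],"roll":0},{"translation":[-3,0,-6.5],"roll":0},{"translation":[0,0,0],"roll":0}]'

```text
clock: 7.4
tool_pos: [506.9, -153.1, 89.5]
eef_rot: [[-0.999, -0.04, 0.002], [-0.04, 0.999, -0.001], [-0.002, -0.001, -1.0]]
wrist_force: [0.3, 0.4, -0.4]
gripper_width: 0.237
gripper_force: 78.9
```

```bash
cat >> h.py <<'E'
def snap(name,g,r=45):
    a=[]
    for n in("top","side"):
        c=look(n); u=project(c,g)[0].astype(int)
        a.append(cv2.resize(c["frame"][u[1]-r:u[1]+r,u[0]-50:u[0]+50,::-1],None,fx=4,fy=4,interpolation=cv2.INTER_CUBIC))
    cv2.imwrite(f"pics/{name}.png",cv2.hconcat(a))
E
python3 - <<'E'
from h import *
to(506,-153,89,92.2); snap("d3",[620,-150,70])
E
```

```text
at [ 506.9 -153.1   89.5] yaw 92.3 j [-0.29  0.17 -0.3   1.1   0.   -0.33] F [ 0.3  0.4 -0.4] w 20.2 t 7.4
to (506, -153, 89): total [0.9 0.1 0.5] rows 1 x [0.9  0.09 0.52]  roll 0.002
```

View pics/d3.png

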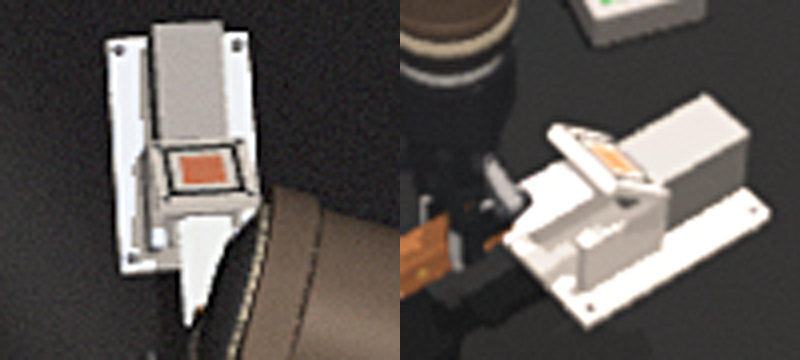

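The plate is tilted about 40° against the step, carried on the blade tip. Continuing the arc.

Emit:
apply_moves --plan '[{"translation":[-4,0,-5],"roll":0},{"translation":[-4.5,0,-4.5],"roll":0},{"translation":[-5,0,-2.5],"roll":0},{"translation":[-5,0,-2],"roll":0},{"translation":[-4,0,-1],"roll":0},{"translation":[0,0,0],"roll":0}]'

```text
clock: 8.1
tool_pos: [529.1, -152.0, 103.4]
eef_rot: [[-0.999, -0.04, 0.0], [-0.04, 0.999, -0.0], [-0.0, -0.0, -1.0]]
wrist_force: [0.4, 0.6, -0.8]
gripper_width: 0.235
gripper_force: 78.9
```

Emit:
apply_moves --plan '[{"translation":[-4,0,0],"roll":0},{"translation":[-4,0,0],"roll":0},{"translation":[-4,0,0],"roll":0},{"translation":[-4,0,0],"roll":0},{"translation":[-4,0,0],"roll":0},{"translation":[0,0,0],"roll":0},{"translation":[0,0,0],"roll":0}]'

```text
clock: 8.8
tool_pos: [548.3, -151.2, 103.2]
eef_rot: [[-0.999, -0.04, -0.0], [-0.04, 0.999, 0.0], [0.0, 0.0, -1.0]]
wrist_force: [0.8, -0.5, 0.1]
gripper_width: 0.238
gripper_force: 78.7
```

Run:
```python
from h import *
to(540,-153,105,92.2); snap("d4",[640,-150,70])
```

```text
at [ 548.3 -151.2  103.2] yaw 92.3 j [-0.27  0.24 -0.19  1.15 -0.   -0.31] F [ 0.8 -0.5  0.1] w 20.3 t 8.8
to (540, -153, 105): total [ 8.4 -1.5 -1.8] rows 1 x [ 8.38 -1.51 -1.81]  roll 0.002
```

View pics/d4.png

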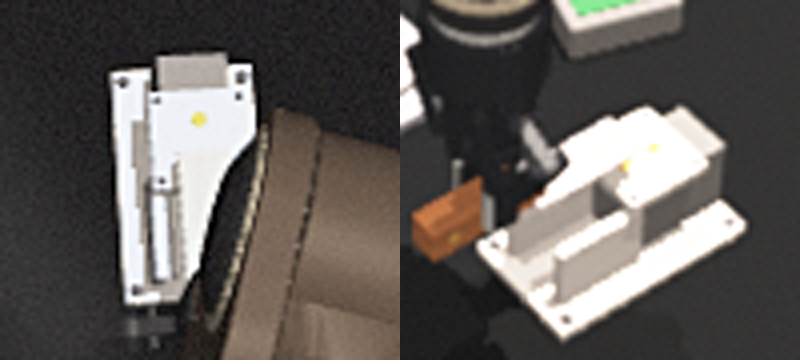

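The plate now lies gasket down on the block, brass ports visible at (200,119) in the left crop. Backing the lifter off and returning it to the mat.

Emit:
apply_moves --plan '[{"translation":[0,0,-35],"roll":0},{"translation":[45,0,0],"roll":0},{"translation":[45,0,0],"roll":0},{"translation":[0,0,0],"roll":0.129},{"translation":[0,0,0],"roll":0.129},{"translation":[0,0,0],"roll":0.129},{"translation":[0,0,0],"roll":0.129},{"translation":[0,0,0],"roll":0.129}]'

```text
clock: 9.7
tool_pos: [458.1, -154.8, 138.5]
eef_rot: [[-0.819, 0.573, 0.0], [0.573, 0.819, -0.0], [-0.0, 0.0, -1.0]]
wrist_force: [0.3, 0.8, -1.8]
gripper_width: 0.241
gripper_force: 79.0
```

Run:
```python
from h import *
to(496,-361,60,55.4)
```

```text
at [ 458.1 -154.8  138.5] yaw 55.0 j [-0.33  0.06 -0.31  1.19  0.    0.28] F [ 0.3  0.8 -1.8] w 20.6 t 9.7
to (496, -361, 60): total [-149.2 -147.3   78.5] rows 5 x [-29.84 -29.46  15.7 ]  roll -0.006
```

Emit:
apply_moves --plan '[{"translation":[-30,-29.5,15],"roll":-0.006},{"translation":[-30,-29.5,15],"roll":0},{"translation":[-30,-29.5,15],"roll":0},{"translation":[-30,-29.5,15],"roll":0},{"translation":[-30,-29.5,15],"roll":0},{"translation":[0,0,30],"roll":0},{"translation":[0,0,15],"roll":0},{"translation":[0,0,0],"roll":0}]'

```text
clock: 10.5
tool_pos: [496.9, -360.4, 15.3]
eef_rot: [[-0.826, 0.564, -0.004], [0.564, 0.826, 0.003], [0.005, 0.0, -1.0]]
wrist_force: [-0.5, 0.7, -0.5]
gripper_width: 0.24
gripper_force: 78.9
```

Emit:
apply_moves --plan '[{"translation":[0,0,5],"roll":0},{"translation":[0,0,3],"roll":0},{"translation":[0,0,0],"roll":0},{"translation":[0,0,0],"roll":0}]'

```text
clock: 10.9
tool_pos: [499.4, -361.3, 11.2]
eef_rot: [[-0.826, 0.563, 0.001], [0.563, 0.826, -0.001], [-0.001, -0.0, -1.0]]
wrist_force: [-0.4, 0.5, -0.2]
gripper_width: 0.239
gripper_force: 78.9
```

Emit:
apply_moves --plan '[{"translation":[0,0,2],"roll":0},{"translation":[0,0,0],"roll":0},{"translation":[0,0,0],"roll":0}]'

```text
clock: 11.2
tool_pos: [499.5, -361.5, 9.1]
eef_rot: [[-0.826, 0.564, 0.001], [0.564, 0.826, -0.001], [-0.002, 0.0, -1.0]]
wrist_force: [0.4, -0.2, 3.9]
gripper_width: 0.242
gripper_force: 79.4
```

Emit:
apply_moves --plan '[{"translation":[0,0,0],"roll":0},{"translation":[0,0,0],"roll":0},{"translation":[0,0,0],"roll":0},{"translation":[0,0,0],"roll":0},{"translation":[0,0,0],"roll":0}]' --jaw 60

```text
clock: 11.7
tool_pos: [498.8, -361.2, 8.2]
eef_rot: [[-0.826, 0.564, -0.0], [0.564, 0.826, 0.0], [0.0, -0.0, -1.0]]
wrist_force: [-0.1, -0.9, -0.1]
gripper_width: 0.7
gripper_force: 0.0
```

Emit:
apply_moves --plan '[{"translation":[0,0,-20],"roll":0},{"translation":[0,0,-40],"roll":0},{"translation":[0,0,-40],"roll":0},{"translation":[20,40,-10],"roll":0},{"translation":[20,40,0],"roll":0},{"translation":[20,40,0],"roll":0},{"translation":[20,40,0],"roll":0},{"translation":[20,40,0],"roll":0}]'

```text
clock: 12.5
tool_pos: [529.0, -138.0, 118.5]
eef_rot: [[-0.826, 0.564, 0.0], [0.564, 0.826, -0.0], [-0.0, 0.0, -1.0]]
wrist_force: [1.3, -0.5, 0.2]
gripper_width: 0.705
gripper_force: 0.0
```

Run:
```python
from h import *
lifter(); to(439.5,89.5,60,101.5)
```

```text
('top', 'handle', (array([ 494.2, -359. ]), array([ 494.6, -358.8]), array([23.6, 85.2]), np.float32(146.8)))
('top', 'blade', (array([ 561., -404.]), array([ 556.4, -401.2]), array([30.7, 77.7]), np.float32(146.1)))
('side', 'handle', (array([ 491.3, -364.8]), array([ 492.7, -366.4]), array([36.7, 87. ]), np.float32(145.9)))
('side', 'blade', (array([ 560.9, -403.8]), array([ 558.4, -401.3]), array([34.5, 79.7]), np.float32(145.9)))
at [ 529.3 -135.2  118.5] yaw 56.0 j [-0.25  0.19 -0.21  1.17  0.    0.34] F [ 0.1 -0.8  0.4] w 60.5 t 12.6
to (439.5, 89.5, 60): total [200.  136.   58.8] rows 6 x [33.33 22.67  9.8 ]  roll -0.794
```

The lifter rests on the mat: grip about (497,-361), blade at -34°. Now the cassettes. I'll add a chained planner.

```bash
cat >> h.py <<'E'
def chain(*wps):
    """legs x,y,z,yaw(tool y, deg): roll first, then the shift in the turned frame"""
    P=[];Y=[]
    for i in range(4):
        s=sensors.sense(); P.append(s["tool_pos"]); R=np.array(s["eef_rot"]); Y.append(np.degrees(np.arctan2(R[1,1],R[0,1]))); cams.camera("top")
    p=np.mean(P,0); y=np.mean(Y); print("at",p.round(2),"yaw",round(y,2),"sd",np.std(P,0).round(2),"j",np.array(s["joint_pos"]).round(2),"t",round(s["clock"],2))
    for w in wps:
        r=-((w[3]-y+90)%180-90); y-=r; a=np.radians(y); d=np.array(w[:3])-p
        t=np.array([d[0]*-np.sin(a)+d[1]*np.cos(a), d[0]*np.cos(a)+d[1]*np.sin(a), -d[2]]); n=max(1,int(np.ceil(np.linalg.norm(t)/47)))
        if abs(np.cross([-np.sin(a),np.cos(a)],[np.cos(a),np.sin(a)])+1)>.1: print("frame?")
        print(w,"roll %.3f (%d)"%(np.radians(r),np.ceil(abs(np.radians(r))/.149)),"total",t.round(1),n,"x",(t/n).round(1)); p=np.array(w[:3],float)
E
python3 -W ignore - <<'E'
from h import *
chain((439.6,89.5,60,101.6),(439.6,89.5,-1,101.6),(439.6,89.5,80,101.6),(597.4,61.1,80,94.1),(597.4,61.1,20,94.1))
E
```

```text
at [ 529.22 -137.67  118.46] yaw 55.88 sd [0.08 1.67 0.06] j [-0.26  0.19 -0.21  1.17 -0.    0.34] t 12.75
(439.6, 89.5, 60, 101.6) roll -0.798 (6) total [ 42.1 240.5  58.5] 6 x [ 7.  40.1  9.7]
(439.6, 89.5, -1, 101.6) roll -0.000 (0) total [-0.  0. 61.] 2 x [-0.   0.  30.5]
(439.6, 89.5, 80, 101.6) roll -0.000 (0) total [ -0.   0. -81.] 2 x [ -0.    0.  -40.5]
(597.4, 61.1, 80, 94.1) roll 0.131 (1) total [-155.4  -39.6   -0. ] 4 x [-38.8  -9.9  -0. ]
(597.4, 61.1, 20, 94.1) roll -0.000 (0) total [-0.  0. 60.] 2 x [-0.  0. 30.]
```

Emit:
apply_moves --plan '[{"translation":[0,0,0],"roll":-0.133},{"translation":[0,0,0],"roll":-0.133},{"translation":[0,0,0],"roll":-0.133},{"translation":[0,0,0],"roll":-0.133},{"translation":[0,0,0],"roll":-0.133},{"translation":[0,0,0],"roll":-0.133}]' --jaw 85

```text
clock: 13.4
tool_pos: [528.8, -141.3, 118.1]
eef_rot: [[-0.98, -0.201, -0.0], [-0.201, 0.98, -0.0], [0.0, -0.0, -1.0]]
wrist_force: [-0.5, -0.1, 0.0]
gripper_width: 0.996
gripper_force: 0.0
```

Emit:
apply_moves --plan '[{"translation":[7,40.1,9],"roll":0},{"translation":[7,40.1,9],"roll":0},{"translation":[7,40.1,9],"roll":0},{"translation":[7,40.1,9],"roll":0},{"translation":[7,40.1,9],"roll":0},{"translation":[7,40.1,9],"roll":0},{"translation":[0,0,0],"roll":0},{"translation":[0,0,0],"roll":0}]'

```text
clock: 14.2
tool_pos: [440.4, 87.5, 64.3]
eef_rot: [[-0.98, -0.198, -0.0], [-0.198, 0.98, -0.001], [0.0, -0.0, -1.0]]
wrist_force: [0.1, -0.7, 0.4]
gripper_width: 0.995
gripper_force: 0.0
```

```bash
python3 -W ignore - <<'E'
from h import *
chain((439.6,89.5,-1,101.6))
E
```

```text
at [440.89  86.97  64.51] yaw 101.34 sd [0.33 0.33 0.15] j [ 0.19  0.04 -0.5   1.02 -0.   -0.  ] t 14.35
(439.6, 89.5, -1, 101.6) roll -0.005 (1) total [ 0.8  2.7 65.5] 2 x [ 0.4  1.4 32.8]
```

Emit:
apply_moves --plan '[{"translation":[1,2.7,30],"roll":-0.005},{"translation":[0,0,25],"roll":0},{"translation":[0,0,10.5],"roll":0},{"translation":[0,0,0],"roll":0},{"translation":[0,0,0],"roll":0}]'

```text
clock: 14.9
tool_pos: [439.4, 90.0, -0.5]
eef_rot: [[-0.979, -0.202, 0.001], [-0.202, 0.979, 0.0], [-0.001, 0.0, -1.0]]
wrist_force: [1.0, -0.3, 0.5]
gripper_width: 0.996
gripper_force: 0.0
```

Emit:
apply_moves --plan '[{"translation":[0,0,0],"roll":0},{"translation":[0,0,0],"roll":0},{"translation":[0,0,0],"roll":0},{"translation":[0,0,0],"roll":0},{"translation":[0,0,0],"roll":0}]' --jaw 50 --force 40

```text
clock: 15.4
tool_pos: [439.8, 90.5, 0.1]
eef_rot: [[-0.979, -0.203, 0.002], [-0.203, 0.979, 0.0], [-0.002, -0.0, -1.0]]
wrist_force: [-0.6, -1.8, 6.6]
gripper_width: 0.694
gripper_force: 44.1
```

Emit:
apply_moves --plan '[{"translation":[0,0,-10],"roll":0},{"translation":[0,0,-40],"roll":0},{"translation":[0,0,-30],"roll":0.131},{"translation":[-38.8,-9.9,0],"roll":0},{"translation":[-38.8,-9.9,0],"roll":0},{"translation":[-38.8,-9.9,0],"roll":0},{"translation":[-38.8,-9.9,0],"roll":0},{"translation":[0,0,0],"roll":0}]'

```text
clock: 16.2
tool_pos: [600.5, 61.5, 78.4]
eef_rot: [[-0.997, -0.072, 0.002], [-0.072, 0.997, -0.0], [-0.002, -0.0, -1.0]]
wrist_force: [-0.0, -1.0, -1.1]
gripper_width: 0.691
gripper_force: 43.9
```

Emit:
apply_moves --plan '[{"translation":[0,0,0],"roll":0},{"translation":[0,0,0],"roll":0}]'

```text
clock: 16.4
tool_pos: [595.2, 62.3, 78.8]
eef_rot: [[-0.997, -0.073, -0.001], [-0.073, 0.997, 0.0], [0.001, 0.0, -1.0]]
wrist_force: [-0.6, 0.7, -0.8]
gripper_width: 0.696
gripper_force: 43.9
```

```bash
python3 -W ignore - <<'E'
from h import *
chain((597.4,61.1,20,94.1))
E
```

```text
at [595.27  62.42  79.07] yaw 94.22 sd [0.1  0.05 0.18] j [ 0.1   0.3  -0.15  1.11  0.    0.03] t 16.55
(597.4, 61.1, 20, 94.1) roll 0.002 (1) total [-2.  -1.5 59.1] 2 x [-1.  -0.7 29.5]
```

Emit:
apply_moves --plan '[{"translation":[-2,-1.5,30],"roll":0.002},{"translation":[0,0,20],"roll":0},{"translation":[0,0,5],"roll":0},{"translation":[0,0,3],"roll":0},{"translation":[0,0,0],"roll":0},{"translation":[0,0,0],"roll":0},{"translation":[0,0,1],"roll":0},{"translation":[0,0,0],"roll":0}]'

```text
clock: 17.4
tool_pos: [598.9, 60.9, 20.3]
eef_rot: [[-0.997, -0.071, 0.001], [-0.071, 0.997, 0.0], [-0.001, -0.0, -1.0]]
wrist_force: [0.5, 0.7, -1.0]
gripper_width: 0.694
gripper_force: 43.9
```

```bash
python3 -W ignore - <<'E'
from h import *
print(sensors.sense()["wrist_force"]); chain((597.4,61.1,20,94.1),(597.4,61.1,100,94.1),(431,254.3,60,101),(431,254.3,0,101),(431,254.3,110,101),(597.4,61.1,110,94.1))
E
```

```text
[ 0.45652595  0.73143407 -0.99881578]
at [598.77  60.87  20.22] yaw 94.08 sd [0.07 0.01 0.08] j [ 0.1   0.35 -0.23  0.99  0.    0.03] t 17.55
(597.4, 61.1, 20, 94.1) roll -0.000 (1) total [1.4 0.3 0.2] 1 x [1.4 0.3 0.2]
(597.4, 61.1, 100, 94.1) roll -0.000 (0) total [ -0.   0. -80.] 2 x [ -0.   0. -40.]
(431, 254.3, 60, 101) roll -0.120 (1) total [126.5 221.4  40. ] 6 x [21.1 36.9  6.7]
(431, 254.3, 0, 101) roll -0.000 (0) total [-0.  0. 60.] 2 x [-0.  0. 30.]
(431, 254.3, 110, 101) roll -0.000 (0) total [  -0.    0. -110.] 3 x [ -0.    0.  -36.7]
(597.4, 61.1, 110, 94.1) roll 0.120 (1) total [-152.2 -204.6   -0. ] 6 x [-25.4 -34.1  -0. ]
```

Emit:
apply_moves --plan '[{"translation":[1.3,0.2,0],"roll":0},{"translation":[0,0,1],"roll":0},{"translation":[0,0,0.5],"roll":0},{"translation":[0,0,0],"roll":0}]'

```text
clock: 18.0
tool_pos: [597.7, 61.0, 20.1]
eef_rot: [[-0.997, -0.071, 0.002], [-0.071, 0.997, 0.0], [-0.002, -0.0, -1.0]]
wrist_force: [-3.9, -0.6, 10.9]
gripper_width: 0.694
gripper_force: 45.4
```

Emit:
apply_moves --plan '[{"translation":[0,0,0],"roll":0},{"translation":[0,0,0],"roll":0},{"translation":[0,0,0],"roll":0},{"translation":[0,0,0],"roll":0},{"translation":[0,0,-40],"roll":0},{"translation":[0,0,-40],"roll":0}]' --jaw 80

```text
clock: 18.6
tool_pos: [595.9, 60.9, 97.6]
eef_rot: [[-0.997, -0.071, -0.004], [-0.071, 0.997, -0.0], [0.004, -0.0, -1.0]]
wrist_force: [1.0, 0.3, 0.4]
gripper_width: 0.935
gripper_force: 0.0
```

Emit:
apply_moves --plan '[{"translation":[0,0,0],"roll":-0.12},{"translation":[21.1,36.9,5],"roll":0},{"translation":[21.1,36.9,5],"roll":0},{"translation":[21.1,36.9,5],"roll":0},{"translation":[21.1,36.9,5],"roll":0},{"translation":[21.1,36.9,5],"roll":0},{"translation":[21.1,36.9,5],"roll":0},{"translation":[0,0,0],"roll":0}]'

```text
clock: 19.4
tool_pos: [427.4, 256.8, 67.5]
eef_rot: [[-0.981, -0.195, -0.002], [-0.195, 0.981, 0.0], [0.002, 0.001, -1.0]]
wrist_force: [0.2, -0.0, -0.3]
gripper_width: 0.941
gripper_force: 0.0
```

Emit:
apply_moves --plan '[{"translation":[0,0,0],"roll":0},{"translation":[0,0,0],"roll":0}]'

```text
clock: 19.6
tool_pos: [431.5, 253.9, 68.4]
eef_rot: [[-0.982, -0.19, 0.001], [-0.19, 0.982, -0.0], [-0.001, -0.0, -1.0]]
wrist_force: [-0.4, -0.2, -0.1]
gripper_width: 0.939
gripper_force: 0.0
```

```bash
python3 -W ignore - <<'E'
from h import *
chain((431,254.3,1,101))
c=look("top");H=hsv(c);v,s=H[...,2],H[...,1]
u=project(c,[597.4,61.1,50])[0]
for lo in(90,150,200,225):
  for k in blobs((v>lo)&(s<70),80,2500):
    if np.hypot(*(cen(k)-u))<15: print(lo,cv2.contourArea(k),rect(c,k,50))
snap("e1",[597,61,50])
E
```

```text
at [431.66 253.67  68.43] yaw 100.88 sd [0.11 0.17 0.02] j [ 0.53  0.13 -0.39  1.04 -0.    0.34] t 19.75
(431, 254.3, 1, 101) roll -0.002 (1) total [ 0.5  0.7 67.4] 2 x [ 0.3  0.4 33.7]
90 192.0 (array([596.7,  60.6]), array([596.9,  60.5]), array([36.2, 36.6]), np.float32(4.6))
90 1511.0 (array([593.,  60.]), array([593.1,  60. ]), array([97.9, 98.2]), np.float32(94.3))
150 95.5 (array([564.4,  58.7]), array([564.6,  57.9]), array([12. , 64.5]), np.float32(94.6))
150 226.0 (array([597.3,  60.2]), array([597.8,  60. ]), array([39.3, 39.5]), np.float32(179.5))
150 1453.5 (array([593.5,  59.6]), array([593.8,  59.6]), array([95.9, 96.7]), np.float32(94.1))
200 826.5 (array([594.1,  58.1]), array([593.7,  57.7]), array([74.4, 75.6]), np.float32(94.0))
200 1317.5 (array([592.8,  60.9]), array([593.9,  60.1]), array([92.9, 95.1]), np.float32(4.3))
```

View pics/e1.png

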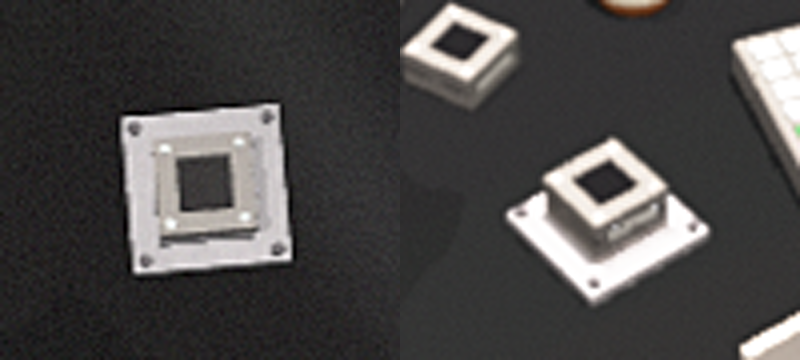

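The first cassette is square on the base: window at about (597,60.5), 4.6°. Next, A.

Emit:
apply_moves --plan '[{"translation":[0.5,0.7,30],"roll":-0.002},{"translation":[0,0,25],"roll":0},{"translation":[0,0,12.4],"roll":0},{"translation":[0,0,0],"roll":0},{"translation":[0,0,0],"roll":0}]'

```text
clock: 20.45
tool_pos: [430.6, 254.9, 1.5]
eef_rot: [[-0.981, -0.192, 0.0], [-0.192, 0.981, 0.0], [-0.0, 0.0, -1.0]]
wrist_force: [0.1, 0.5, 0.9]
gripper_width: 0.942
gripper_force: 0.0
```

Emit:
apply_moves --plan '[{"translation":[0,0,0],"roll":0},{"translation":[0,0,0],"roll":0},{"translation":[0,0,0],"roll":0},{"translation":[0,0,0],"roll":0},{"translation":[0,0,-20],"roll":0},{"translation":[0,0,-45],"roll":0},{"translation":[0,0,-45],"roll":0},{"translation":[0,0,0],"roll":0.12}]' --jaw 50

```text
clock: 21.25
tool_pos: [433.2, 256.7, 117.4]
eef_rot: [[-0.997, -0.071, 0.009], [-0.071, 0.997, 0.005], [-0.009, 0.005, -1.0]]
wrist_force: [0.1, 0.3, -1.9]
gripper_width: 0.693
gripper_force: 44.1
```

Emit:
apply_moves --plan '[{"translation":[-25.4,-34.1,0],"roll":0},{"translation":[-25.4,-34.1,0],"roll":0},{"translation":[-25.4,-34.1,0],"roll":0},{"translation":[-25.4,-34.1,0],"roll":0},{"translation":[-25.4,-34.1,0],"roll":0},{"translation":[-25.4,-34.1,0],"roll":0},{"translation":[0,0,0],"roll":0},{"translation":[0,0,0],"roll":0}]'

```text
clock: 22.05
tool_pos: [597.3, 61.1, 110.4]
eef_rot: [[-0.997, -0.071, -0.001], [-0.071, 0.997, 0.0], [0.001, 0.0, -1.0]]
wrist_force: [-0.3, 0.1, -1.8]
gripper_width: 0.697
gripper_force: 44.2
```

Emit:
apply_moves --plan '[{"translation":[0,0,25],"roll":0},{"translation":[0,0,0],"roll":0},{"translation":[0,0,0],"roll":0}]'

```text
clock: 22.35
tool_pos: [595.9, 62.8, 85.8]
eef_rot: [[-0.997, -0.074, -0.002], [-0.074, 0.997, -0.0], [0.002, 0.0, -1.0]]
wrist_force: [0.4, 0.1, -0.5]
gripper_width: 0.689
gripper_force: 44.1
```

```bash
python3 -W ignore - <<'E'
from h import *
chain((597.4,61.1,50.5,94.1),(597.4,61.1,125,94.1),(431.2,396.2,60,81.5),(431.2,396.2,1,81.5),(431.2,396.2,140,81.5),(597.4,61.1,140,94.1),(597.4,61.1,80.5,94.1))
E
```

```text
at [596.78  62.71  86.61] yaw 94.26 sd [0.56 0.08 0.5 ] j [ 0.1   0.3  -0.14  1.13  0.    0.03] t 22.5
(597.4, 61.1, 50.5, 94.1) roll 0.003 (1) total [-0.5 -1.7 36.1] 1 x [-0.5 -1.7 36.1]
(597.4, 61.1, 125, 94.1) roll -0.000 (0) total [ -0.    0.  -74.5] 2 x [ -0.    0.  -37.2]
(431.2, 396.2, 60, 81.5) roll 0.220 (2) total [213.9 306.9  65. ] 9 x [23.8 34.1  7.2]
(431.2, 396.2, 1, 81.5) roll -0.000 (0) total [ 0.  0. 59.] 2 x [ 0.   0.  29.5]
(431.2, 396.2, 140, 81.5) roll -0.000 (0) total [   0.    0. -139.] 3 x [  0.    0.  -46.3]
(597.4, 61.1, 140, 94.1) roll -0.220 (2) total [-141.8 -346.1   -0. ] 8 x [-17.7 -43.3  -0. ]
(597.4, 61.1, 80.5, 94.1) roll -0.000 (0) total [-0.   0.  59.5] 2 x [-0.   0.  29.8]
```

Emit:
apply_moves --plan '[{"translation":[-0.5,-1.5,20],"roll":0.003},{"translation":[0,0,10],"roll":0},{"translation":[0,0,3],"roll":0},{"translation":[0,0,0],"roll":0},{"translation":[0,0,2],"roll":0},{"translation":[0,0,1],"roll":0},{"translation":[0,0,0.5],"roll":0},{"translation":[0,0,0],"roll":0}]'

```text
clock: 23.35
tool_pos: [598.1, 60.6, 52.4]
eef_rot: [[-0.998, -0.07, 0.002], [-0.07, 0.998, 0.0], [-0.002, 0.0, -1.0]]
wrist_force: [-5.8, -1.2, 14.6]
gripper_width: 0.695
gripper_force: 46.3
```

```bash
python3 -W ignore - <<'E'
from h import *
chain((597.4,61.1,50.5,94.1)); print(sensors.sense()["wrist_force"])
E
```

```text
at [598.14  60.59  52.38] yaw 94.02 sd [0.01 0.01 0.01] j [ 0.1   0.32 -0.19  1.06  0.    0.03] t 23.5
(597.4, 61.1, 50.5, 94.1) roll -0.001 (1) total [0.7 0.6 1.9] 1 x [0.7 0.6 1.9]
[-7.9241164  -0.23286491 14.39971229]
```

Emit:
apply_moves --plan '[{"translation":[0,0,0],"roll":0},{"translation":[0,0,0],"roll":0},{"translation":[0,0,0],"roll":0},{"translation":[0,0,0],"roll":0},{"translation":[0,0,-37],"roll":0},{"translation":[0,0,-37],"roll":0},{"translation":[0,0,0],"roll":0.11},{"translation":[0,0,0],"roll":0.11}]' --jaw 80

```text
clock: 24.35
tool_pos: [598.7, 60.6, 124.9]
eef_rot: [[-0.988, 0.154, 0.003], [0.154, 0.988, 0.0], [-0.003, 0.001, -1.0]]
wrist_force: [0.8, -0.5, 0.2]
gripper_width: 0.94
gripper_force: 0.0
```

Emit:
apply_moves --plan '[{"translation":[23.8,34.1,6],"roll":0},{"translation":[23.8,34.1,6],"roll":0},{"translation":[23.8,34.1,6],"roll":0},{"translation":[23.8,34.1,6],"roll":0},{"translation":[23.8,34.1,6],"roll":0},{"translation":[23.8,34.1,6],"roll":0},{"translation":[23.8,34.1,6],"roll":0},{"translation":[23.8,34.1,6],"roll":0}]'

```text
clock: 25.15
tool_pos: [449.3, 360.1, 75.0]
eef_rot: [[-0.989, 0.149, 0.0], [0.149, 0.989, -0.0], [-0.0, -0.0, -1.0]]
wrist_force: [-0.3, -0.1, 0.0]
gripper_width: 0.939
gripper_force: 0.0
```

Emit:
apply_moves --plan '[{"translation":[23.8,34.1,6],"roll":0},{"translation":[0,0,0],"roll":0},{"translation":[0,0,0],"roll":0},{"translation":[0,0,0],"roll":0}]'

```text
clock: 25.55
tool_pos: [432.1, 395.3, 69.3]
eef_rot: [[-0.989, 0.15, -0.0], [0.15, 0.989, -0.001], [-0.0, -0.001, -1.0]]
wrist_force: [0.2, -0.7, -1.2]
gripper_width: 0.939
gripper_force: 0.0
```

```bash
cat >> h.py <<'E'
def top_window(x,y,z):
    for n in("top","side"):
        c=look(n);H=hsv(c);v,s=H[...,2],H[...,1]; u=project(c,[x,y,z])[0]
        for k in blobs((v>90)&(s<70),60,400):
            if np.hypot(*(cen(k)-u))<12: print("win",n,cv2.contourArea(k),rect(c,k,z))
E
python3 -W ignore - <<'E'
from h import *
chain((431.2,396.2,1,81.5)); top_window(597.4,61,80)
E
```

```text
at [432.35 395.06  69.51] yaw 81.34 sd [0.17 0.14 0.11] j [ 0.74  0.28 -0.2   1.08 -0.    0.89] t 25.7
(431.2, 396.2, 1, 81.5) roll -0.003 (1) total [ 1.3  1.  68.5] 2 x [ 0.7  0.5 34.3]
win top 203.0 (array([597.3,  60.2]), array([597.3,  60.1]), array([36.3, 36.7]), np.float32(4.4))
win side 102.0 (array([598.8,  60.1]), array([599.1,  60.2]), array([32.3, 34.7]), np.float32(91.9))
```

Level 2 is good. Grasping B and carrying it over.

Emit:
apply_moves --plan '[{"translation":[1.2,1,30],"roll":-0.003},{"translation":[0,0,25],"roll":0},{"translation":[0,0,13.5],"roll":0},{"translation":[0,0,0],"roll":0},{"translation":[0,0,0],"roll":0}]'

```text
clock: 26.35
tool_pos: [431.1, 397.2, 1.5]
eef_rot: [[-0.989, 0.147, 0.0], [0.147, 0.989, 0.0], [-0.0, 0.0, -1.0]]
wrist_force: [0.6, -0.0, 0.1]
gripper_width: 0.938
gripper_force: 0.0
```

Emit:
apply_moves --plan '[{"translation":[0,0,0],"roll":0},{"translation":[0,0,0],"roll":0},{"translation":[0,0,0],"roll":0},{"translation":[0,0,0],"roll":0},{"translation":[0,0,-45],"roll":0},{"translation":[0,0,-47],"roll":0},{"translation":[0,0,-47],"roll":-0.11},{"translation":[0,0,0],"roll":-0.11}]' --jaw 50

```text
clock: 27.15
tool_pos: [433.2, 399.5, 147.7]
eef_rot: [[-0.997, -0.078, 0.008], [-0.078, 0.997, 0.008], [-0.009, 0.007, -1.0]]
wrist_force: [1.0, 1.0, -2.2]
gripper_width: 0.695
gripper_force: 45.0
```

Emit:
apply_moves --plan '[{"translation":[-17.7,-43.3,0],"roll":0},{"translation":[-17.7,-43.3,0],"roll":0},{"translation":[-17.7,-43.3,0],"roll":0},{"translation":[-17.7,-43.3,0],"roll":0},{"translation":[-17.7,-43.3,0],"roll":0},{"translation":[-17.7,-43.3,0],"roll":0},{"translation":[-17.7,-43.3,0],"roll":0},{"translation":[-17.7,-43.3,0],"roll":0}]'

```text
clock: 27.95
tool_pos: [597.8, 60.2, 140.1]
eef_rot: [[-0.997, -0.073, 0.0], [-0.073, 0.997, 0.0], [-0.0, 0.0, -1.0]]
wrist_force: [0.9, 0.4, -2.2]
gripper_width: 0.694
gripper_force: 44.9
```

Emit:
apply_moves --plan '[{"translation":[0,0,0],"roll":0},{"translation":[0,0,25],"roll":0},{"translation":[0,0,0],"roll":0},{"translation":[0,0,0],"roll":0},{"translation":[0,0,0],"roll":0}]'

```text
clock: 28.45
tool_pos: [597.4, 62.7, 115.9]
eef_rot: [[-0.997, -0.074, 0.001], [-0.074, 0.997, 0.0], [-0.001, 0.0, -1.0]]
wrist_force: [-0.4, 0.9, -1.6]
gripper_width: 0.692
gripper_force: 44.8
```

```bash
python3 -W ignore - <<'E'
from h import *
chain((597.4,61.1,81.5,94.1),(597.4,61.1,155,94.1),(598,259.2,60,113.5),(598,259.2,1,113.5),(598,259.2,170,113.5),(597.4,61.1,170,94.1))
E
```

```text
at [597.59  62.62 115.97] yaw 94.25 sd [0.1  0.05 0.06] j [ 0.1   0.29 -0.09  1.19  0.    0.03] t 28.6
(597.4, 61.1, 81.5, 94.1) roll 0.003 (1) total [ 0.3 -1.5 34.5] 1 x [ 0.3 -1.5 34.5]
(597.4, 61.1, 155, 94.1) roll -0.000 (0) total [ -0.    0.  -73.5] 2 x [ -0.    0.  -36.8]
(598, 259.2, 60, 113.5) roll -0.339 (3) total [-79.5 181.4  95. ] 5 x [-15.9  36.3  19. ]
(598, 259.2, 1, 113.5) roll -0.000 (0) total [-0.  0. 59.] 2 x [-0.   0.  29.5]
(598, 259.2, 170, 113.5) roll -0.000 (0) total [  -0.    0. -169.] 4 x [ -0.    0.  -42.2]
(597.4, 61.1, 170, 94.1) roll 0.339 (3) total [  14.8 -197.6   -0. ] 5 x [  3.  -39.5  -0. ]
```

Emit:
apply_moves --plan '[{"translation":[0.3,-1.4,20],"roll":0.003},{"translation":[0,0,9],"roll":0},{"translation":[0,0,3],"roll":0},{"translation":[0,0,0],"roll":0},{"translation":[0,0,2],"roll":0},{"translation":[0,0,0.5],"roll":0},{"translation":[0,0,0.4],"roll":0},{"translation":[0,0,0],"roll":0}]'

```text
clock: 29.45
tool_pos: [597.4, 60.7, 82.5]
eef_rot: [[-0.998, -0.07, 0.002], [-0.07, 0.998, 0.0], [-0.002, 0.0, -1.0]]
wrist_force: [-6.0, -0.2, 11.8]
gripper_width: 0.692
gripper_force: 46.7
```

Emit:
apply_moves --plan '[{"translation":[0,0,0],"roll":0},{"translation":[0,0,0],"roll":0},{"translation":[0,0,0],"roll":0},{"translation":[0,0,0],"roll":0},{"translation":[0,0,-37],"roll":0},{"translation":[0,0,-37],"roll":-0.113},{"translation":[0,0,0],"roll":-0.113},{"translation":[0,0,0],"roll":-0.113}]' --jaw 80

```text
clock: 30.25
tool_pos: [598.0, 60.6, 155.5]
eef_rot: [[-0.916, -0.402, 0.003], [-0.402, 0.916, 0.0], [-0.003, -0.001, -1.0]]
wrist_force: [-0.0, 0.7, -0.2]
gripper_width: 0.938
gripper_force: 0.0
```

Emit:
apply_moves --plan '[{"translation":[-15.9,36.3,0],"roll":0},{"translation":[-15.9,36.3,15],"roll":0},{"translation":[-15.9,36.3,20],"roll":0},{"translation":[-15.9,36.3,25],"roll":0},{"translation":[-15.9,36.3,25],"roll":0},{"translation":[0,0,0],"roll":0},{"translation":[0,0,0],"roll":0},{"translation":[0,0,0],"roll":0}]'

```text
clock: 31.05
tool_pos: [598.2, 258.2, 69.5]
eef_rot: [[-0.918, -0.397, 0.001], [-0.397, 0.918, -0.0], [-0.001, -0.0, -1.0]]
wrist_force: [1.1, -1.0, 0.4]
gripper_width: 0.939
gripper_force: 0.0
```

```bash
python3 -W ignore - <<'E'
from h import *
chain((598,259.2,1,113.5)); top_window(597.4,61,110)
E
```

```text
at [598.46 257.94  69.96] yaw 113.38 sd [0.17 0.19 0.25] j [ 0.41  0.4  -0.03  1.13 -0.   -0.  ] t 31.2
(598, 259.2, 1, 113.5) roll -0.002 (1) total [-0.1  1.3 69. ] 2 x [-0.   0.7 34.5]
win top 212.0 (array([596.9,  60.3]), array([597. ,  60.2]), array([36. , 36.7]), np.float32(4.9))
win side 106.0 (array([597.8,  60.3]), array([598.5,  60.7]), array([33.9, 34.6]), np.float32(91.9))
```

Emit:
apply_moves --plan '[{"translation":[0,1.2,30],"roll":-0.002},{"translation":[0,0,25],"roll":0},{"translation":[0,0,14],"roll":0},{"translation":[0,0,0],"roll":0},{"translation":[0,0,0],"roll":0}]'

```text
clock: 31.85
tool_pos: [597.7, 259.7, 0.7]
eef_rot: [[-0.917, -0.399, 0.0], [-0.399, 0.917, 0.0], [-0.0, 0.0, -1.0]]
wrist_force: [-0.5, -0.6, -0.6]
gripper_width: 0.938
gripper_force: 0.0
```

Emit:
apply_moves --plan '[{"translation":[0,0,0],"roll":0},{"translation":[0,0,0],"roll":0},{"translation":[0,0,0],"roll":0},{"translation":[0,0,0],"roll":0},{"translation":[0,0,-42],"roll":0},{"translation":[0,0,-42],"roll":0.113},{"translation":[0,0,-42],"roll":0.113},{"translation":[0,0,-43],"roll":0.113}]' --jaw 50

```text
clock: 32.65
tool_pos: [596.9, 259.7, 170.6]
eef_rot: [[-0.998, -0.068, -0.0], [-0.068, 0.998, -0.0], [0.0, -0.0, -1.0]]
wrist_force: [1.5, 0.5, -2.0]
gripper_width: 0.692
gripper_force: 44.3
```

Emit:
apply_moves --plan '[{"translation":[3,-39.5,0],"roll":0},{"translation":[3,-39.5,0],"roll":0},{"translation":[3,-39.5,0],"roll":0},{"translation":[3,-39.5,0],"roll":0},{"translation":[3,-39.5,0],"roll":0},{"translation":[0,0,0],"roll":0},{"translation":[0,0,25],"roll":0},{"translation":[0,0,0],"roll":0}]'

```text
clock: 33.45
tool_pos: [595.0, 61.6, 141.3]
eef_rot: [[-0.997, -0.072, -0.005], [-0.072, 0.997, -0.0], [0.005, 0.0, -1.0]]
wrist_force: [-0.7, 0.2, -1.7]
gripper_width: 0.694
gripper_force: 44.2
```

Emit:
apply_moves --plan '[{"translation":[0,0,0],"roll":0},{"translation":[0,0,0],"roll":0}]'

```text
clock: 33.65
tool_pos: [596.9, 62.4, 144.9]
eef_rot: [[-0.997, -0.073, 0.001], [-0.073, 0.997, 0.0], [-0.001, 0.0, -1.0]]
wrist_force: [0.0, -0.4, -1.5]
gripper_width: 0.697
gripper_force: 44.2
```

```bash
python3 -W ignore - <<'E'
from h import *
chain((597.4,61.1,111.5,94.1),(597.4,61.1,185,94.1),(582,377.6,60,128.5),(582,377.6,1,128.5),(582,377.6,200,128.5),(597.4,61.1,200,94.1))
E
```

```text
at [597.03  62.34 144.92] yaw 94.18 sd [0.08 0.06 0.06] j [ 0.1   0.28 -0.04  1.25 -0.    0.03] t 33.8
(597.4, 61.1, 111.5, 94.1) roll 0.001 (1) total [-0.3 -1.3 33.4] 1 x [-0.3 -1.3 33.4]
(597.4, 61.1, 185, 94.1) roll -0.000 (0) total [ -0.    0.  -73.5] 2 x [ -0.    0.  -36.8]
(582, 377.6, 60, 128.5) roll -0.600 (5) total [-185.   257.3  125. ] 8 x [-23.1  32.2  15.6]
(582, 377.6, 1, 128.5) roll -0.000 (0) total [-0.  0. 59.] 2 x [-0.   0.  29.5]
(582, 377.6, 200, 128.5) roll -0.000 (0) total [  -0.    0. -199.] 5 x [ -0.    0.  -39.8]
(597.4, 61.1, 200, 94.1) roll 0.600 (5) total [   7.3 -316.8   -0. ] 7 x [  1.  -45.3  -0. ]
```

Emit:
apply_moves --plan '[{"translation":[-0.3,-1.3,20],"roll":0},{"translation":[0,0,8],"roll":0},{"translation":[0,0,3],"roll":0},{"translation":[0,0,0],"roll":0},{"translation":[0,0,1.5],"roll":0},{"translation":[0,0,0.5],"roll":0},{"translation":[0,0,0.5],"roll":0},{"translation":[0,0,0],"roll":0}]'

```text
clock: 34.65
tool_pos: [597.4, 60.5, 111.8]
eef_rot: [[-0.997, -0.072, 0.002], [-0.072, 0.997, 0.0], [-0.002, 0.0, -1.0]]
wrist_force: [-1.8, -0.3, 4.6]
gripper_width: 0.693
gripper_force: 45.0
```

Emit:
apply_moves --plan '[{"translation":[0,0,0],"roll":0},{"translation":[0,0,0],"roll":0},{"translation":[0,0,0],"roll":0},{"translation":[0,0,0],"roll":0},{"translation":[0,0,-37],"roll":0},{"translation":[0,0,-37],"roll":-0.12},{"translation":[0,0,0],"roll":-0.12},{"translation":[0,0,0],"roll":-0.12}]' --jaw 80

```text
clock: 35.45
tool_pos: [597.9, 60.5, 186.1]
eef_rot: [[-0.906, -0.423, 0.003], [-0.423, 0.906, 0.0], [-0.003, -0.001, -1.0]]
wrist_force: [0.0, 0.1, -1.3]
gripper_width: 0.934
gripper_force: 0.0
```

Emit:
apply_moves --plan '[{"translation":[0,0,0],"roll":-0.12},{"translation":[0,0,0],"roll":-0.12},{"translation":[0,0,0],"roll":0},{"translation":[-23.1,32.2,0],"roll":0},{"translation":[-23.1,32.2,0],"roll":0},{"translation":[-23.1,32.2,16],"roll":0},{"translation":[-23.1,32.2,16],"roll":0}]'

```text
clock: 36.15
tool_pos: [589.4, 220.3, 152.7]
eef_rot: [[-0.785, -0.62, 0.002], [-0.62, 0.785, 0.001], [-0.002, -0.001, -1.0]]
wrist_force: [-0.2, -0.0, -0.1]
gripper_width: 0.937
gripper_force: 0.0
```

Emit:
apply_moves --plan '[{"translation":[-23.1,32.2,20],"roll":0},{"translation":[-23.1,32.2,20],"roll":0},{"translation":[-23.1,32.2,20],"roll":0},{"translation":[-23.1,32.2,20],"roll":0},{"translation":[0,0,0],"roll":0},{"translation":[0,0,0],"roll":0},{"translation":[0,0,0],"roll":0}]'

```text
clock: 36.85
tool_pos: [581.5, 376.5, 73.0]
eef_rot: [[-0.784, -0.621, 0.0], [-0.621, 0.784, -0.0], [-0.0, -0.0, -1.0]]
wrist_force: [0.8, -0.6, 0.7]
gripper_width: 0.94
gripper_force: 0.0
```

```bash
python3 -W ignore - <<'E'
from h import *
chain((582,377.6,1,128.5)); top_window(597.4,61,140)
E
```

```text
at [581.84 376.23  73.48] yaw 128.39 sd [0.19 0.15 0.27] j [ 0.57  0.48  0.09  1.18 -0.   -0.1 ] t 37.0
(582, 377.6, 1, 128.5) roll -0.002 (1) total [-1.   1.  72.5] 2 x [-0.5  0.5 36.2]
win top 216.0 (array([596. ,  60.1]), array([596.1,  60.2]), array([34.5, 36.9]), np.float32(179.5))
win side 106.0 (array([597.2,  60.4]), array([596.8,  60.3]), array([33.9, 34.4]), np.float32(92.2))
```

Emit:
apply_moves --plan '[{"translation":[-0.8,1,30],"roll":-0.002},{"translation":[0,0,28],"roll":0},{"translation":[0,0,14.5],"roll":0},{"translation":[0,0,0],"roll":0},{"translation":[0,0,0],"roll":0}]'

```text
clock: 37.65
tool_pos: [581.5, 378.4, 0.7]
eef_rot: [[-0.781, -0.624, 0.0], [-0.624, 0.781, 0.0], [-0.0, -0.0, -1.0]]
wrist_force: [-0.2, -0.0, -0.5]
gripper_width: 0.934
gripper_force: 0.0
```

Emit:
apply_moves --plan '[{"translation":[0,0,0],"roll":0},{"translation":[0,0,0],"roll":0},{"translation":[0,0,0],"roll":0},{"translation":[0,0,0],"roll":0},{"translation":[0,0,-40],"roll":0},{"translation":[0,0,-40],"roll":0.12},{"translation":[0,0,-40],"roll":0.12},{"translation":[0,0,-40],"roll":0.12}]' --jaw 50

```text
clock: 38.45
tool_pos: [580.8, 378.2, 161.6]
eef_rot: [[-0.953, -0.304, -0.0], [-0.304, 0.953, -0.0], [0.0, 0.0, -1.0]]
wrist_force: [0.7, 0.9, -0.8]
gripper_width: 0.692
gripper_force: 44.4
```

Emit:
apply_moves --plan '[{"translation":[0,0,-39],"roll":0.12},{"translation":[0,0,0],"roll":0.12},{"translation":[0,0,0],"roll":0},{"translation":[1,-45.3,0],"roll":0},{"translation":[1,-45.3,0],"roll":0},{"translation":[1,-45.3,0],"roll":0},{"translation":[1,-45.3,0],"roll":0},{"translation":[1,-45.3,0],"roll":0}]'

```text
clock: 39.25
tool_pos: [592.0, 150.3, 197.4]
eef_rot: [[-0.997, -0.078, -0.003], [-0.078, 0.997, -0.001], [0.003, -0.0, -1.0]]
wrist_force: [0.6, 0.0, -1.2]
gripper_width: 0.694
gripper_force: 44.5
```

Emit:
apply_moves --plan '[{"translation":[1,-45.3,0],"roll":0},{"translation":[1,-45.3,0],"roll":0},{"translation":[0,0,0],"roll":0},{"translation":[0,0,25],"roll":0},{"translation":[0,0,0],"roll":0},{"translation":[0,0,0],"roll":0},{"translation":[0,0,0],"roll":0}]'

```text
clock: 39.95
tool_pos: [597.8, 62.3, 174.4]
eef_rot: [[-0.997, -0.076, -0.0], [-0.076, 0.997, 0.0], [0.0, 0.0, -1.0]]
wrist_force: [0.2, -0.2, -1.8]
gripper_width: 0.697
gripper_force: 44.5
```

```bash
python3 -W ignore - <<'E'
from h import *
chain((597.4,61.1,141.5,94.1),(597.4,61.1,215,94.1))
E
```

```text
at [597.97  62.25 174.66] yaw 94.33 sd [0.12 0.04 0.16] j [ 0.1   0.27  0.02  1.32 -0.    0.03] t 40.1
(597.4, 61.1, 141.5, 94.1) roll 0.004 (1) total [ 0.6 -1.1 33.2] 1 x [ 0.6 -1.1 33.2]
(597.4, 61.1, 215, 94.1) roll -0.000 (0) total [ -0.    0.  -73.5] 2 x [ -0.    0.  -36.8]
```

Emit:
apply_moves --plan '[{"translation":[0.6,-1.1,20],"roll":0.004},{"translation":[0,0,8],"roll":0},{"translation":[0,0,3],"roll":0},{"translation":[0,0,0],"roll":0},{"translation":[0,0,1.2],"roll":0},{"translation":[0,0,0.5],"roll":0},{"translation":[0,0,0.5],"roll":0},{"translation":[0,0,0],"roll":0}]'

```text
clock: 40.95
tool_pos: [597.6, 60.5, 142.1]
eef_rot: [[-0.998, -0.07, 0.002], [-0.07, 0.998, 0.0], [-0.002, 0.0, -1.0]]
wrist_force: [-1.5, -1.0, 5.8]
gripper_width: 0.694
gripper_force: 45.4
```

Emit:
apply_moves --plan '[{"translation":[0,0,0],"roll":0},{"translation":[0,0,0],"roll":0},{"translation":[0,0,0],"roll":0},{"translation":[0,0,0],"roll":0},{"translation":[0,0,-30],"roll":0},{"translation":[0,0,-40],"roll":0},{"translation":[50,0,0],"roll":0},{"translation":[50,0,0],"roll":0}]' --jaw 80

```text
clock: 41.75
tool_pos: [498.6, 53.6, 211.8]
eef_rot: [[-0.998, -0.07, 0.003], [-0.07, 0.998, 0.0], [-0.003, 0.0, -1.0]]
wrist_force: [-0.1, 0.0, 1.2]
gripper_width: 0.937
gripper_force: 0.0
```

Emit:
apply_moves --plan '[{"translation":[0,0,0],"roll":0},{"translation":[0,0,0],"roll":0}]'

```text
clock: 41.95
tool_pos: [496.7, 53.4, 211.2]
eef_rot: [[-0.998, -0.07, 0.001], [-0.07, 0.998, 0.0], [-0.001, 0.0, -1.0]]
wrist_force: [0.2, -0.5, 0.3]
gripper_width: 0.935
gripper_force: 0.0
```

```bash
python3 -W ignore - <<'E'
from h import *
top_window(597.4,61,170)
chain((500,61,212,94.1))
snap("f1",[665,-146,70])
for n in("top","side"):
    c=look(n);H=hsv(c);h,s,v=H[...,0],H[...,1],H[...,2]; u=project(c,[670,-146,75])[0]; print(n,u)
    for k in blobs((v>120)&(s>70)&(h>12)&(h<40),1,300):
        if np.hypot(*(cen(k) if cv2.contourArea(k)>0 else k[0,0])-u)<40 if False else np.hypot(*(cen(k)-u))<40: print(n,cen(k),cv2.contourArea(k),plane(c,cen(k),74))
E
```

```text
win top 385.0 (array([612.9,  60.6]), array([609.4,  57.8]), array([35.7, 89.5]), np.float32(94.0))
win side 104.5 (array([597.6,  60.2]), array([597.9,  60.8]), array([33.4, 34.3]), np.float32(92.6))
at [498.51  53.56 210.84] yaw 94.02 sd [0.1  0.01 0.17] j [ 0.11  0.08 -0.13  1.35  0.    0.04] t 42.2
(500, 61, 212, 94.1) roll -0.001 (1) total [-2.   7.3 -1.2] 1 x [-2.   7.3 -1.2]
top [375.04520971 205.20436322]
top [375.77777778 211.22222222] 6.0 [[ 655.34379467 -147.49950969   74.        ]]
top [375.07407407 201.37037037] 4.5 [[ 679.58702297 -146.44168662   74.        ]]
side [375.50035125 251.71159461]
```

View pics/f1.png

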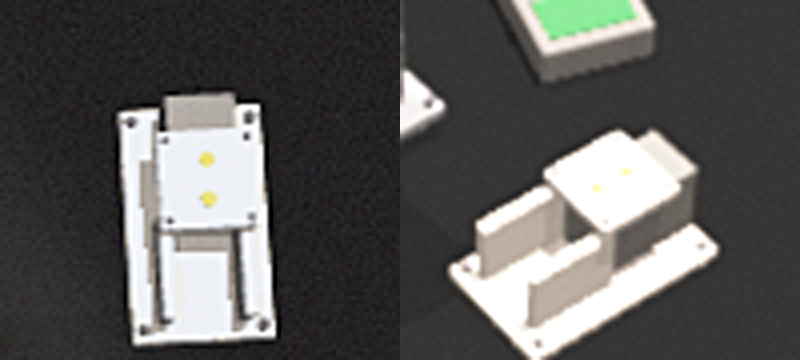

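The plate lies squarely on the block, with port centres at (207,159) and (208,198) in the left crop and the corner screws symmetric about (208,178).

```bash
python3 -W ignore - <<'E'
from h import *
T,S=look("top"),look("side")
uS=project(S,[665,-146,70])[0].astype(int)-[50,45]
print(tri(T,[375.43,206.3],S,uS+np.array([212,179.5])/4-.4), plane(S,uS+np.array([212,179.5])/4-.4,74))
chain((667.5,-147,130,92.3),(667.5,-147,44,92.3),(667.5,-147,200,92.3),(597.4,60.8,200,94.1))
E
```

```text
(array([ 668.21932542, -147.38308575,   74.23343463]), np.float64(1.8017114641359127)) [[ 669.23397569 -147.51472683   74.        ]]
at [497.56  53.48 210.71] yaw 94.02 sd [0.05 0.01 0.04] j [ 0.11  0.08 -0.14  1.36  0.    0.04] t 42.7
(667.5, -147, 130, 92.3) roll 0.030 (1) total [-161.8 -207.1   80.7] 6 x [-27.  -34.5  13.5]
(667.5, -147, 44, 92.3) roll -0.000 (0) total [-0.  0. 86.] 2 x [-0.  0. 43.]
(667.5, -147, 200, 92.3) roll -0.000 (0) total [  -0.    0. -156.] 4 x [ -0.   0. -39.]
(597.4, 60.8, 200, 94.1) roll -0.031 (1) total [ 55.1 212.3  -0. ] 5 x [11.  42.5 -0. ]
```

Emit:
apply_moves --plan '[{"translation":[0,0,0],"roll":0.03},{"translation":[-27,-34.5,0],"roll":0},{"translation":[-27,-34.5,0],"roll":0},{"translation":[-27,-34.5,0],"roll":0},{"translation":[-27,-34.5,0],"roll":0},{"translation":[-27,-34.5,25],"roll":0},{"translation":[-27,-34.5,30],"roll":0},{"translation":[0,0,25],"roll":0}]' --jaw 85

```text
clock: 43.55
tool_pos: [668.0, -148.6, 129.6]
eef_rot: [[-0.999, -0.035, -0.0], [-0.035, 0.999, -0.001], [0.0, -0.001, -1.0]]
wrist_force: [-0.1, 0.7, -0.1]
gripper_width: 0.996
gripper_force: 0.0
```

Emit:
apply_moves --plan '[{"translation":[0,0,0],"roll":0},{"translation":[0,0,0],"roll":0},{"translation":[0,0,0],"roll":0}]'

```text
clock: 43.85
tool_pos: [666.2, -144.1, 135.1]
eef_rot: [[-0.999, -0.041, 0.003], [-0.041, 0.999, -0.001], [-0.003, -0.001, -1.0]]
wrist_force: [0.1, -0.0, 0.9]
gripper_width: 0.999
gripper_force: 0.0
```

```bash
python3 -W ignore - <<'E'
from h import *
chain((668,-147,44,92.3))
E
```

```text
at [ 666.35 -144.06  135.24] yaw 92.34 sd [0.07 0.02 0.12] j [-0.21  0.44  0.16  1.29  0.   -0.25] t 44.0
(668, -147, 44, 92.3) roll 0.001 (1) total [-1.5 -3.  91.2] 2 x [-0.8 -1.5 45.6]
```

Emit:
apply_moves --plan '[{"translation":[-1.5,-3,0],"roll":0},{"translation":[0,0,35],"roll":0},{"translation":[0,0,30],"roll":0},{"translation":[0,0,18],"roll":0},{"translation":[0,0,8],"roll":0},{"translation":[0,0,0],"roll":0},{"translation":[0,0,0],"roll":0}]'

```text
clock: 44.75
tool_pos: [668.1, -147.7, 43.0]
eef_rot: [[-0.999, -0.04, 0.002], [-0.04, 0.999, -0.0], [-0.002, -0.0, -1.0]]
wrist_force: [-0.1, 0.4, 0.4]
gripper_width: 0.998
gripper_force: 0.0
```

Emit:
apply_moves --plan '[{"translation":[0,0,0],"roll":0},{"translation":[0,0,0],"roll":0},{"translation":[0,0,0],"roll":0},{"translation":[0,0,0],"roll":0},{"translation":[0,0,0],"roll":0}]' --jaw 50 --force 40

```text
clock: 45.25
tool_pos: [668.3, -147.7, 43.4]
eef_rot: [[-0.999, -0.04, 0.003], [-0.04, 0.999, -0.001], [-0.003, -0.001, -1.0]]
wrist_force: [-0.5, 0.1, 5.5]
gripper_width: 0.692
gripper_force: 43.6
```

```bash
python3 -W ignore - <<'E'
from h import *
print(sensors.sense()["wrist_force"])
chain((668,-147,44,92.3),(667.5,-147,200,92.3),(597.4,60.8,200,94.1))
snap("g1",[665,-146,70])
E
```

```text
[-0.49032623  0.05630811  5.47397728]
at [ 668.28 -147.75   43.44] yaw 92.3 sd [0.01 0.01 0.01] j [-0.22  0.48  0.02  1.11 -0.   -0.26] t 45.4
(668, -147, 44, 92.3) roll 0.000 (1) total [ 0.2  0.8 -0.6] 1 x [ 0.2  0.8 -0.6]
(667.5, -147, 200, 92.3) roll -0.000 (0) total [   0.5    0.  -156. ] 4 x [  0.1   0.  -39. ]
(597.4, 60.8, 200, 94.1) roll -0.031 (1) total [ 55.1 212.3  -0. ] 5 x [11.  42.5 -0. ]
```

View pics/g1.png

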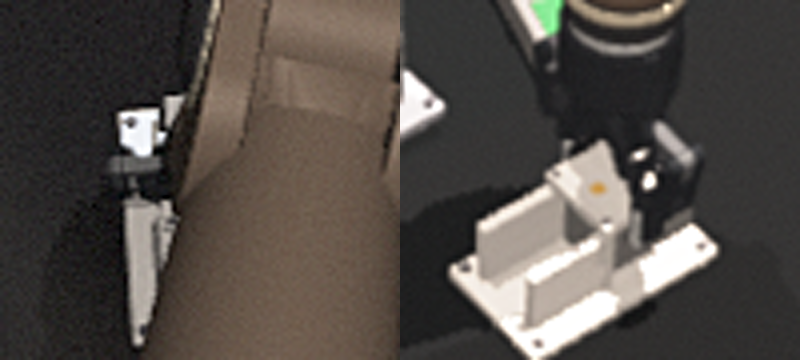

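The gripper holds the plate level across y. Lifting and carrying it to the stack.

Emit:
apply_moves --plan '[{"translation":[0,0,-10],"roll":0},{"translation":[0,0,-37],"roll":0},{"translation":[0,0,-37],"roll":0},{"translation":[0,0,-37],"roll":0},{"translation":[0,0,-36],"roll":-0.031},{"translation":[0,0,0],"roll":0},{"translation":[0,0,0],"roll":0}]'

```text
clock: 46.25
tool_pos: [667.8, -147.7, 200.0]
eef_rot: [[-0.997, -0.071, 0.002], [-0.071, 0.997, -0.0], [-0.002, -0.001, -1.0]]
wrist_force: [0.9, 0.6, -0.4]
gripper_width: 0.695
gripper_force: 43.5
```

Emit:
apply_moves --plan '[{"translation":[11,42.5,0],"roll":0},{"translation":[11,42.5,0],"roll":0},{"translation":[11,42.5,0],"roll":0},{"translation":[11,42.5,0],"roll":0},{"translation":[11,42.5,0],"roll":0},{"translation":[0,0,0],"roll":0},{"translation":[0,0,0],"roll":0},{"translation":[0,0,0],"roll":0}]'

```text
clock: 47.05
tool_pos: [597.1, 59.9, 197.7]
eef_rot: [[-0.998, -0.071, -0.002], [-0.071, 0.998, -0.001], [0.002, -0.0, -1.0]]
wrist_force: [0.4, 0.3, -1.6]
gripper_width: 0.694
gripper_force: 43.6
```

```bash
python3 -W ignore - <<'E'
from h import *
chain((597.4,60.8,149,94.1))
E
```

```text
at [597.41  59.52 197.94] yaw 94.0 sd [0.18 0.23 0.19] j [ 0.1   0.27  0.07  1.37 -0.    0.03] t 47.2
(597.4, 60.8, 149, 94.1) roll -0.002 (1) total [-0.1  1.3 48.9] 2 x [-0.   0.6 24.5]
```

Emit:
apply_moves --plan '[{"translation":[0,1.2,25],"roll":0},{"translation":[0,0,15],"roll":0},{"translation":[0,0,5],"roll":0},{"translation":[0,0,2],"roll":0},{"translation":[0,0,1.5],"roll":0},{"translation":[0,0,0],"roll":0},{"translation":[0,0,1],"roll":0},{"translation":[0,0,0],"roll":0}]'

```text
clock: 48.05
tool_pos: [599.4, 60.7, 154.9]
eef_rot: [[-0.998, -0.07, 0.008], [-0.07, 0.998, 0.0], [-0.008, -0.001, -1.0]]
wrist_force: [-6.5, -3.0, 24.6]
gripper_width: 0.694
gripper_force: 53.5
```

```bash
python3 -W ignore - <<'E'
from h import *
chain((597.4,60.8,148,94.1)); print(sensors.sense()["wrist_force"])
E
```

```text
at [599.39  60.65 154.85] yaw 93.99 sd [0.01 0.01 0.02] j [ 0.1   0.27 -0.02  1.26 -0.    0.03] t 48.2
(597.4, 60.8, 148, 94.1) roll -0.002 (1) total [2.  0.3 6.8] 1 x [2.  0.3 6.8]
[-4.92453032 -2.59795454 24.62428206]
```

Contact came 6 mm early, so the fingertips are probably wedging on the top cassette's sides. I'll lift and look.

Emit:
apply_moves --plan '[{"translation":[0,0,-10],"roll":0},{"translation":[0,0,-35],"roll":0},{"translation":[0,-40,-10],"roll":0},{"translation":[0,-45,0],"roll":0},{"translation":[0,-45,0],"roll":0},{"translation":[0,0,0],"roll":0},{"translation":[0,0,0],"roll":0},{"translation":[0,0,0],"roll":0}]'

```text
clock: 49.05
tool_pos: [606.3, -67.8, 203.7]
eef_rot: [[-0.997, -0.071, -0.001], [-0.071, 0.997, 0.001], [0.001, 0.001, -1.0]]
wrist_force: [0.1, -0.4, -1.0]
gripper_width: 0.69
gripper_force: 50.5
```

```bash
python3 -W ignore - <<'E'
from h import *
top_window(597,60.5,170)
chain((597.4,60.8,148,94.1))
a=[]
for n in("top","side"):
    c=look(n); u=project(c,[597,-10,180])[0].astype(int)
    a.append(cv2.resize(c["frame"][u[1]-70:u[1]+70,u[0]-66:u[0]+66,::-1],None,fx=3,fy=3,interpolation=cv2.INTER_CUBIC))
cv2.imwrite("pics/k1.png",cv2.hconcat(a))
E
```

```text
win top 218.5 (array([593.1,  58.8]), array([593.1,  58.9]), array([35.4, 35.6]), np.float32(4.0))
win side 106.0 (array([580.9,  32.4]), array([580.4,  32.4]), array([33. , 33.5]), np.float32(92.2))
at [606.51 -66.95 204.15] yaw 94.16 sd [0.03 0.05 0.1 ] j [-0.11  0.29  0.11  1.39  0.   -0.18] t 49.3
(597.4, 60.8, 148, 94.1) roll 0.001 (1) total [ -0.  128.1  56.1] 3 x [-0.  42.7 18.7]
```

View pics/k1.png

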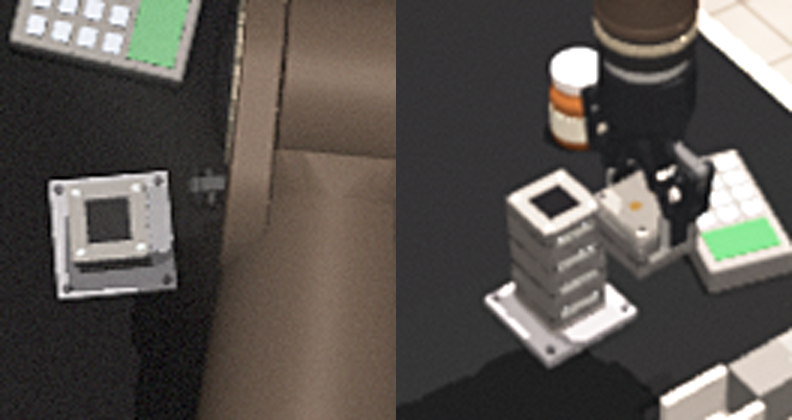

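The left crop shows the 4-cassette stack with its window at (107,221). The right crop shows that the gripper lifted the fifth cassette together with the plate, jammed between the fingers at about (650,240). I'll put both back on the stack and release with a narrow opening.

Emit:
apply_moves --plan '[{"translation":[0,43,0],"roll":0},{"translation":[0,43,0],"roll":0},{"translation":[0,42,0],"roll":0},{"translation":[0,0,0],"roll":0},{"translation":[0,0,25],"roll":0},{"translation":[0,0,10],"roll":0},{"translation":[0,0,0],"roll":0},{"translation":[0,0,0],"roll":0}]'

```text
clock: 50.25
tool_pos: [597.4, 59.2, 169.5]
eef_rot: [[-0.998, -0.07, -0.0], [-0.07, 0.998, -0.0], [0.0, -0.0, -1.0]]
wrist_force: [-0.3, 0.3, -2.5]
gripper_width: 0.691
gripper_force: 50.4
```

```bash
python3 -W ignore - <<'E'
from h import *
chain((597.6,60.8,155,94.1)); print(sensors.sense()["wrist_force"])
E
```

```text
at [597.76  59.27 170.  ] yaw 94.04 sd [0.23 0.05 0.3 ] j [0.1  0.27 0.01 1.3  0.   0.03] t 50.4
(597.6, 60.8, 155, 94.1) roll -0.001 (1) total [ 0.   1.5 15. ] 1 x [ 0.   1.5 15. ]
[ 0.00597282  0.15353008 -2.98570333]
```

Emit:
apply_moves --plan '[{"translation":[0,1.3,10],"roll":0},{"translation":[0,0,0],"roll":0},{"translation":[0,0,2],"roll":0},{"translation":[0,0,1.5],"roll":0},{"translation":[0,0,0.5],"roll":0},{"translation":[0,0,0],"roll":0}]'

```text
clock: 51.05
tool_pos: [597.4, 61.0, 155.4]
eef_rot: [[-0.997, -0.071, 0.0], [-0.071, 0.997, 0.0], [-0.0, -0.0, -1.0]]
wrist_force: [-0.3, 0.0, -2.5]
gripper_width: 0.694
gripper_force: 50.5
```

Emit:
apply_moves --plan '[{"translation":[0,0,0.5],"roll":0},{"translation":[0,0,0.5],"roll":0},{"translation":[0,0,0],"roll":0}]'

```text
clock: 51.35
tool_pos: [597.6, 61.0, 155.0]
eef_rot: [[-0.997, -0.071, 0.001], [-0.071, 0.997, 0.0], [-0.001, -0.0, -1.0]]
wrist_force: [-0.3, -0.3, 2.6]
gripper_width: 0.697
gripper_force: 51.1
```

Emit:
apply_moves --plan '[{"translation":[0,0,0.3],"roll":0},{"translation":[0,0,0],"roll":0},{"translation":[0,0,0],"roll":0}]' --jaw 64

```text
clock: 51.65
tool_pos: [597.4, 61.0, 153.8]
eef_rot: [[-0.997, -0.071, -0.0], [-0.071, 0.997, -0.0], [0.0, -0.0, -1.0]]
wrist_force: [0.5, 0.3, -0.9]
gripper_width: 0.75
gripper_force: 0.0
```

Emit:
apply_moves --plan '[{"translation":[0,0,0],"roll":0},{"translation":[0,0,0],"roll":0},{"translation":[0,0,0],"roll":0}]' --jaw 80

```text
clock: 51.95
tool_pos: [597.3, 61.0, 153.9]
eef_rot: [[-0.997, -0.071, -0.0], [-0.071, 0.997, -0.0], [0.0, -0.0, -1.0]]
wrist_force: [0.9, -0.2, -0.2]
gripper_width: 0.938
gripper_force: 0.0
```

Emit:
apply_moves --plan '[{"translation":[0,0,-30],"roll":0},{"translation":[0,0,-40],"roll":0},{"translation":[50,0,0],"roll":0},{"translation":[50,0,0],"roll":0},{"translation":[0,0,0],"roll":0},{"translation":[0,0,0],"roll":0},{"translation":[0,0,0],"roll":0}]'

```text
clock: 52.65
tool_pos: [498.5, 53.9, 224.3]
eef_rot: [[-0.997, -0.071, 0.001], [-0.071, 0.997, 0.0], [-0.001, 0.0, -1.0]]
wrist_force: [-0.4, 0.4, 0.0]
gripper_width: 0.938
gripper_force: 0.0
```

```bash
python3 -W ignore - <<'E'
from h import *
chain((597.4,60.8,162,94.1)); lifter()
a=[]
for n in("top","side"):
    c=look(n);H=hsv(c);h,s,v=H[...,0],H[...,1],H[...,2]; u=project(c,[597,60,178])[0].astype(int); print(n,u)
    for k in blobs((v>120)&(s>60)&(h>10)&(h<40),1,300):
        if np.hypot(*(cen(k)-u))<40: print(n,cen(k).round(1),cv2.contourArea(k),plane(c,cen(k),179).round(1))
    for k in blobs((v>222)&(s<60),150,3000):
        if np.hypot(*(cen(k)-u))<20: print("face",n,cv2.contourArea(k),rect(c,k,178))
    a.append(cv2.resize(c["frame"][u[1]-50:u[1]+70,u[0]-50:u[0]+50,::-1],None,fx=4,fy=4,interpolation=cv2.INTER_CUBIC))
cv2.imwrite("pics/k2.png",cv2.hconcat(a))
E
```

```text
at [498.64  53.97 224.02] yaw 94.08 sd [0.09 0.02 0.21] j [ 0.11  0.08 -0.11  1.38 -0.    0.04] t 52.8
(597.4, 60.8, 162, 94.1) roll -0.000 (1) total [-99.   -0.2  62. ] 3 x [-33.   -0.1  20.7]
('top', 'handle', (array([ 484.8, -407.2]), array([ 485. , -407.2]), array([23.1, 85.6]), np.float32(156.9)))
('top', 'blade', (array([ 558.6, -438.9]), array([ 553.7, -437.1]), array([31. , 77.7]), np.float32(157.4)))
('side', 'handle', (array([ 482. , -412.5]), array([ 483.5, -413.3]), array([37.9, 90.9]), np.float32(157.3)))
('side', 'blade', (array([ 559.5, -439.7]), array([ 557.9, -438.2]), array([37.3, 90. ]), np.float32(160.5)))
top [288 231]
top [284. 270.] 2.0 [[512.2  71.7 179. ]]
top [291. 268.] 2.0 [[516.4  56.2 179. ]]
top [273. 268.] 2.0 [[517.  96. 179.]]
top [295. 267.] 2.0 [[518.4  47.3 179. ]]
top [281. 266.] 2.0 [[521.1  78.3 179. ]]
top [279. 266.] 2.0 [[521.2  82.7 179. ]]
top [275.5 266. ] 4.0 [[521.3  90.4 179. ]]
top [269.5 266. ] 4.0 [[521.5 103.7 179. ]]
top [303. 265.] 2.0 [[522.6  29.6 179. ]]
top [292. 265.] 2.0 [[523.   53.9 179. ]]
top [288. 265.] 2.0 [[523.1  62
[... 548 characters left out ...]
.1 179. ]]
top [291. 261.] 2.0 [[531.9  56.  179. ]]
top [313. 260.] 2.0 [[533.3   7.2 179. ]]
top [311. 260.] 2.0 [[533.4  11.7 179. ]]
top [275. 260.] 2.0 [[534.6  91.4 179. ]]
top [312. 259.] 2.0 [[535.6   9.4 179. ]]
top [303. 259.] 2.0 [[535.9  29.4 179. ]]
top [288. 258.] 2.0 [[538.6  62.6 179. ]]
top [278. 258.] 2.0 [[539.   84.8 179. ]]
top [288.  226.5] 6.0 [[609.   61.9 179. ]]
face top 286.5 (array([613.2,  63.5]), array([612.8,  62. ]), array([28.1, 60.8]), np.float32(95.6))
side [305 186]
side [317.6 177.3] 4.0 [[641.9  72.9 179. ]]
side [315.1 165. ] 145.5 [[663.3 118.1 179. ]]
face side 391.0 (array([598. ,  59.6]), array([598.6,  59.9]), array([63.9, 65.3]), np.float32(92.9))
```

View pics/k2.png

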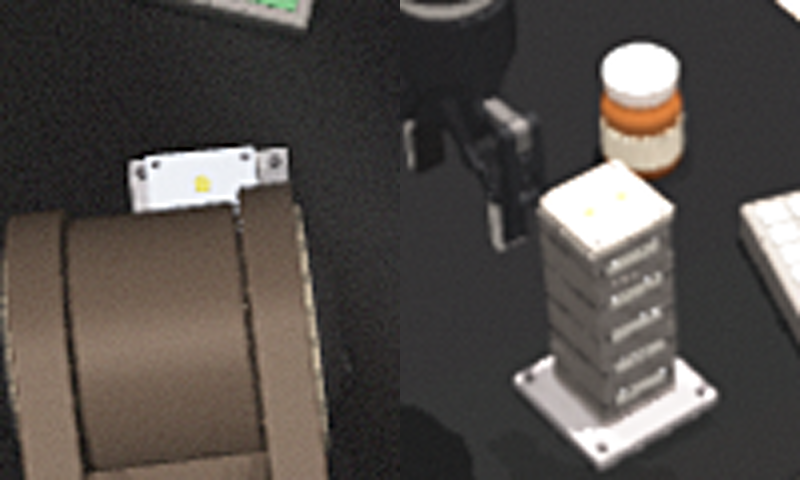

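The column is complete: five cassettes with the plate on top, ports up, plate centre about (598,60) in the side view. The lifter, though, has been knocked to grip ≈ (489,-409), yaw -22.8°, which is right at the tolerance, so I'll put it back.

```bash
python3 -W ignore - <<'E'
from h import *
chain((489,-409.5,100,67.2))
E
```

```text
at [497.84  53.9  223.77] yaw 94.08 sd [0.09 0.01 0.06] j [ 0.11  0.08 -0.11  1.38  0.    0.04] t 53.2
(489, -409.5, 100, 67.2) roll 0.469 (4) total [-171.4 -430.6  123.8] 11 x [-15.6 -39.1  11.3]
```

Emit:
apply_moves --plan '[{"translation":[0,0,0],"roll":0.117},{"translation":[0,0,0],"roll":0.117},{"translation":[0,0,0],"roll":0.117},{"translation":[0,0,0],"roll":0.117},{"translation":[0,0,0],"roll":0},{"translation":[-15.6,-39.1,0],"roll":0},{"translation":[-15.6,-39.1,0],"roll":0},{"translation":[-15.6,-39.1,0],"roll":0}]' --jaw 60

```text
clock: 54.05
tool_pos: [495.3, -73.4, 224.1]
eef_rot: [[-0.924, 0.382, 0.0], [0.382, 0.924, -0.0], [-0.0, 0.0, -1.0]]
wrist_force: [0.4, -0.5, -0.3]
gripper_width: 0.703
gripper_force: 0.0
```

Emit:
apply_moves --plan '[{"translation":[-15.6,-39.1,12],"roll":0},{"translation":[-15.6,-39.1,14],"roll":0},{"translation":[-15.6,-39.1,14],"roll":0},{"translation":[-15.6,-39.1,14],"roll":0},{"translation":[-15.6,-39.1,14],"roll":0},{"translation":[-15.6,-39.1,14],"roll":0},{"translation":[-15.6,-39.1,14],"roll":0},{"translation":[-15.6,-39.1,14],"roll":0}]'

```text
clock: 54.85
tool_pos: [489.4, -410.9, 113.4]
eef_rot: [[-0.923, 0.384, 0.0], [0.384, 0.923, -0.0], [-0.0, 0.0, -1.0]]
wrist_force: [1.6, 1.0, -0.2]
gripper_width: 0.704
gripper_force: 0.0
```

Emit:
apply_moves --plan '[{"translation":[0,0,0],"roll":0},{"translation":[0,0,0],"roll":0},{"translation":[0,0,0],"roll":0},{"translation":[0,0,0],"roll":0}]'

```text
clock: 55.25
tool_pos: [490.2, -408.2, 114.9]
eef_rot: [[-0.923, 0.384, 0.001], [0.384, 0.923, -0.001], [-0.001, -0.0, -1.0]]
wrist_force: [0.1, 0.7, 0.3]
gripper_width: 0.702
gripper_force: 0.0
```

```bash
python3 -W ignore - <<'E'
from h import *
chain((489,-409.5,9,67.2)); lifter()
c=look("top");H=hsv(c);h,s,v=H[...,0],H[...,1],H[...,2]; u=project(c,[597,60,178])[0]
q=[cen(k) for k in blobs((v>120)&(s>60)&(h>10)&(h<40),1,60) if np.hypot(*(cen(k)-u))<20]; print(q,[plane(c,x,179).round(1) for x in q])
for k in blobs((v>215)&(s<60),150,3000):
    if np.hypot(*(cen(k)-u))<20: print("face",cv2.contourArea(k),rect(c,k,178))
E
```

```text
at [ 490.18 -408.24  114.87] yaw 67.38 sd [0.02 0.06 0.04] j [-0.69  0.36  0.    1.21  0.   -0.3 ] t 55.4
(489, -409.5, 9, 67.2) roll 0.003 (1) total [  0.6  -1.6 105.9] 3 x [ 0.2 -0.5 35.3]
('top', 'blade', (array([ 561.1, -439.9]), array([ 560.2, -439.3]), array([30.5, 64.6]), np.float32(155.7)))
('side', 'handle', (array([ 482.3, -413.2]), array([ 483.6, -414. ]), array([36.9, 90.5]), np.float32(157.6)))
('side', 'blade', (array([ 559.9, -439.6]), array([ 557.7, -438.3]), array([35.5, 87.4]), np.float32(158.7)))
[array([289.22222222, 237.22222222]), array([288.19047619, 226.42857143])] [array([[584.9,  59.4, 179. ]]), array([[609.1,  61.4, 179. ]])]
face 646.5 (array([598.1,  61. ]), array([597.4,  61.3]), array([59. , 61.7]), np.float32(94.7))
```

The plate sits at (597,60.4) with yaw 4.7°, which is well within tolerance. Grasping the lifter.

Emit:
apply_moves --plan '[{"translation":[0.5,-1.5,40],"roll":0.003},{"translation":[0,0,40],"roll":0},{"translation":[0,0,18],"roll":0},{"translation":[0,0,7],"roll":0},{"translation":[0,0,0],"roll":0},{"translation":[0,0,0],"roll":0}]'

```text
clock: 56.2
tool_pos: [489.4, -410.9, 10.3]
eef_rot: [[-0.921, 0.389, 0.001], [0.389, 0.921, -0.001], [-0.002, -0.001, -1.0]]
wrist_force: [0.8, 0.3, 0.1]
gripper_width: 0.7
gripper_force: 0.0
```

Emit:
apply_moves --plan '[{"translation":[0,0,0],"roll":0},{"translation":[0,0,0],"roll":0},{"translation":[0,0,0],"roll":0},{"translation":[0,0,0],"roll":0},{"translation":[0,0,0],"roll":0},{"translation":[0,0,0],"roll":0}]' --jaw 10 --force 60

```text
clock: 56.8
tool_pos: [489.3, -410.8, 10.3]
eef_rot: [[-0.921, 0.389, 0.002], [0.389, 0.921, -0.001], [-0.002, -0.001, -1.0]]
wrist_force: [-0.6, 0.5, 5.9]
gripper_width: 0.247
gripper_force: 61.1
```

Emit:
apply_moves --plan '[{"translation":[0,0,-10],"roll":0},{"translation":[0,0,-20],"roll":0.105},{"translation":[0,0,0],"roll":0.105},{"translation":[0,0,0],"roll":0},{"translation":[0,0,0],"roll":0},{"translation":[0,0,0],"roll":0}]'

```text
clock: 57.4
tool_pos: [488.3, -410.0, 38.4]
eef_rot: [[-0.821, 0.571, -0.001], [0.571, 0.821, 0.001], [0.001, 0.0, -1.0]]
wrist_force: [-0.3, -0.6, -0.8]
gripper_width: 0.242
gripper_force: 60.2
```

```bash
python3 -W ignore - <<'E'
from h import *
chain((497,-361,39,55.4),(497,-361,9.5,55.4))
E
```

```text
at [ 488.32 -410.05   38.47] yaw 55.13 sd [0.04 0.04 0.03] j [-0.7   0.4  -0.11  1.06  0.   -0.09] t 57.55
(497, -361, 39, 55.4) roll -0.005 (1) total [20.7 45.3 -0.5] 2 x [10.4 22.7 -0.3]
(497, -361, 9.5, 55.4) roll -0.000 (0) total [ 0.   0.  29.5] 1 x [ 0.   0.  29.5]
```

Emit:
apply_moves --plan '[{"translation":[10.4,22.7,0],"roll":-0.005},{"translation":[10.4,22.7,0],"roll":0},{"translation":[0,0,18],"roll":0},{"translation":[0,0,5],"roll":0},{"translation":[0,0,0],"roll":0},{"translation":[0,0,3],"roll":0},{"translation":[0,0,1.5],"roll":0},{"translation":[0,0,0],"roll":0}]'

```text
clock: 58.4
tool_pos: [497.4, -361.5, 11.5]
eef_rot: [[-0.822, 0.569, 0.0], [0.569, 0.822, -0.0], [-0.0, 0.0, -1.0]]
wrist_force: [-0.1, 1.0, -0.7]
gripper_width: 0.24
gripper_force: 60.2
```

Emit:
apply_moves --plan '[{"translation":[0,0,1],"roll":0},{"translation":[0,0,0],"roll":0},{"translation":[0,0,0],"roll":0}]'

```text
clock: 58.7
tool_pos: [497.5, -361.2, 10.6]
eef_rot: [[-0.823, 0.569, 0.0], [0.569, 0.823, -0.0], [-0.0, 0.0, -1.0]]
wrist_force: [0.3, 0.2, -1.1]
gripper_width: 0.24
gripper_force: 60.2
```

Emit:
apply_moves --plan '[{"translation":[0,0,0.8],"roll":0},{"translation":[0,0,0],"roll":0}]'

```text
clock: 58.9
tool_pos: [497.5, -361.3, 10.4]
eef_rot: [[-0.823, 0.569, 0.0], [0.569, 0.823, -0.0], [-0.001, -0.0, -1.0]]
wrist_force: [-2.0, 1.1, 4.6]
gripper_width: 0.242
gripper_force: 60.9
```

Emit:
apply_moves --plan '[{"translation":[0,0,0],"roll":0},{"translation":[0,0,0],"roll":0},{"translation":[0,0,0],"roll":0},{"translation":[0,0,0],"roll":0},{"translation":[0,0,0],"roll":0}]' --jaw 60

```text
clock: 59.4
tool_pos: [497.4, -361.1, 9.5]
eef_rot: [[-0.823, 0.569, -0.0], [0.569, 0.823, 0.0], [0.0, 0.0, -1.0]]
wrist_force: [0.0, 0.4, -0.5]
gripper_width: 0.704
gripper_force: 0.0
```

Emit:
apply_moves --plan '[{"translation":[0,0,-20],"roll":0},{"translation":[0,0,-40],"roll":0},{"translation":[0,0,-40],"roll":0},{"translation":[40,20,-20],"roll":0},{"translation":[40,20,0],"roll":0},{"translation":[40,20,0],"roll":0},{"translation":[40,20,0],"roll":0},{"translation":[0,0,0],"roll":0}]'

```text
clock: 60.2
tool_pos: [408.2, -200.7, 129.7]
eef_rot: [[-0.824, 0.566, -0.002], [0.566, 0.824, 0.002], [0.002, 0.0, -1.0]]
wrist_force: [-0.5, -0.9, 0.6]
gripper_width: 0.701
gripper_force: 0.0
```

```bash
python3 -W ignore - <<'E'
from h import *
lifter(); s=sensors.sense(); print(s["tool_pos"],s["clock"])
c=look("top");H=hsv(c);h,s,v=H[...,0],H[...,1],H[...,2]; u=project(c,[597,60,178])[0]
for k in blobs((v>215)&(s<60),150,3000):
    if np.hypot(*(cen(k)-u))<20: print("face",cv2.contourArea(k),rect(c,k,178))
E
```

```text
('top', 'handle', (array([ 493.4, -359.6]), array([ 493.2, -359. ]), array([23.2, 84.4]), np.float32(145.8)))
('top', 'blade', (array([ 559.2, -404.4]), array([ 554.1, -401.4]), array([30.7, 78.7]), np.float32(145.9)))
('side', 'handle', (array([ 490.4, -365. ]), array([ 490.9, -365.2]), array([36.7, 86.6]), np.float32(145.9)))
('side', 'blade', (array([ 558.9, -404. ]), array([ 556.1, -401.4]), array([31.8, 80.5]), np.float32(145.9)))
[ 411.34248333 -203.88820879  130.2076662 ] 60.3
face 656.0 (array([597.8,  60.6]), array([597.4,  61.3]), array([59. , 61.7]), np.float32(94.7))
```

The lifter is back in place and the column is square, so I'm handing in.

```bash
python3 -c "
from bench import robot
print(robot.sign_off())"
```

```text
the job is handed in; nothing more can be done
None
```

I handed the job in at about 60 s: five cassettes and the end plate (gasket down) are stacked on the base within about 1 mm of centre, and the lifter, knocked aside during the run, is back in its place on the mat; sign-off gave no verdict.

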